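# Refit the wheels on two mower hub units

### The job

Put the two mower hub units back together by slipping the loose parts over their upright pins, bottom to top: on the orange unit the brass sleeve first, then the black wheel, then the orange cap; on the grey unit the white wheel, then the blue cap. Every part must sit fully down, flat on the one below it. Leave the screw jar, the tape measure and the steel parts dish standing where they are.

Things in the scene. Friction and masses are not known exactly. Their poses are not given: they have to be found in the camera images.
- orange_unit_seat (a point): Seat of the orange hub unit: centre of the unit's flat top, on the pin's axis, z up, 25 mm above the bench. The unit is a round orange flange, 84 mm in diameter and 25 mm high, fixed to the bench, with an upright steel pin 12 mm in diameter that rises 80 mm above the seat (its last 8 mm taper to 5 mm). Its place changes from start to start.
- grey_unit_seat (a point): Seat of the grey hub unit: centre of the unit's flat top, on the pin's axis, z up, 25 mm above the bench. A round grey flange like the orange one (84 mm in diameter, 25 mm high, fixed to the bench), but its 12 mm steel pin rises only 48 mm above the seat (its last 8 mm taper to 5 mm). Its place changes from start to start.
- sleeve_c (a point): Centre (half-way up) of the brass spacer sleeve, a plain upright tube, 36 mm outer diameter, 32 mm high, with a 20 mm bore right through. z along its bore, up. Loose, standing on the bench.
- black_wheel_c (a point): Centre (half-way up) of the black rubber wheel with treaded rim and grey hub face, lying flat: 64 mm in diameter (65 mm over the tread), 30 mm high, 20 mm bore right through. z along its bore, up. Loose.
- white_wheel_c (a point): Centre (half-way up) of the white plastic wheel with smooth rim and grey hub face, lying flat: 60 mm in diameter, 30 mm high, 20 mm bore right through. z along its bore, up. Loose.
- orange_cap_c (a point): Centre (half-way up) of the orange hub cap, a small closed cylinder standing on its open end: 36 mm in diameter, 30 mm high, with a blind 20 mm bore, 22 mm deep, open at the underside. z along its bore, up. Loose.
- blue_cap_c (a point): Centre (half-way up) of the blue hub cap, the same shape as the orange one: 36 mm in diameter, 30 mm high, blind 20 mm bore, 22 mm deep, open at the underside. z up. Loose.
- jar_c (a point): Bystander: centre of a small clear glass screw jar with black lid and paper label, 50 mm in diameter, 55 mm high, loose on the bench, to be left alone.
- tape_c (a point): Bystander: centre (half-way up) of a yellow and black tape measure, 60 mm long (its x; the steel end hook adds 11 mm at +x), 36 mm wide (its y), 41 mm high, loose on the bench, to be left alone.
- dish_c (a point): Bystander: centre (half-way up) of a round shallow steel dish with screws in it, 76 mm in diameter, 16 mm high, loose on the bench, to be left alone.
Things that resemble listed ones, but are neither listed nor needed, are in the scene too. There is more than one size of the part that bears blue_cap_c; the job needs the middle-sized.

How it is judged:
By the outcome, as a careful person would: the job done as asked, in the order asked, and still so for the second after the job is handed in, with the robot touching nothing.
It also fails if it takes over 128 s, if anything falls off the work surface, if the arm or the gripper's body presses on something with over 40 N, if the wrist force passes 120 N, or if a joint passes its speed limit or range.

### The arm

A 6-joint arm with a two-finger parallel gripper is mounted at the origin on the work surface. World frame = base frame: x ahead of the robot, y to its left, z up, the work surface at z = 0. Lengths are in mm, angles in rad, forces in N, time in s.
With the tool pointing down it reaches from about 350 to 975 mm from the base axis. Payload 7.1 kg.
Tool frame: the origin (TCP) lies between the finger pads; the fingertips stand 8 mm ahead of it and the grasp point (between the pads) lies 11 mm behind it; x points along the fingers, y is the direction in which the jaws open and shut, and the axes are right-handed (so a half turn about x gives the same grasp; the last joint's range is limited). The gripper opens to 88 mm and grips with 3 to 60 N. Pads are 20 mm wide; open, the fingers measure 115 mm over their backs; the gripper's body (75 mm by 178 mm) begins 61 mm behind the grasp point.
Start: joints at [1.285, 0.423, 1.63, -0, 1.089, -0.019], TCP at [164.747, 602.879, 230.675] pointing down, gripper open.
Joint ranges: [-3, 3], [-0.9, 2.11], [0.09, 2.58], [-1.31, 4.45], [0.11, 2.69], [-2.54, 2.54]. Speed limits (rad/s): [2.39, 2.39, 3.01, 3.14, 3.14, 3.14].

### API

Orientations are given as a rotation vector (axis times angle).
In Python, from workcell import ctrl gives the robot as it stands.
- The arm moves only by the tool apply_moves, never from a script. Its argument "increments" is a list of rows, each an object with "gripper": the opening in per cent of the stroke, from 0 (shut) to 100 (fully open); "delta_pos": the shift along the tool's x, y, z in cm, a list of three; "dr": the turn, a rotation vector about the tool's x, y, z in rad, a list of three. In form: [{"gripper": gripper, "delta_pos": [dx, dy, dz], "dr": [ax, ay, az]}, ...]. A call has exactly 5 rows; each row shifts and turns the commanded pose from where the row before left it, along the tool's axes as they then stand; what a row does not reach is not made up. A row lasts 1/12 s, in which the tool goes at most 41.7 mm and 7.16 degrees, less where a joint would pass 70% of its speed; a pose out of reach is approached as far as the arm can. A call with a gripper value outside its range is refused whole. The fingers move at their own pace and stop on an object; the grip force is fixed at half the most. Time passes only in rows, so rows that do not move let the fingers close, or fill a call up. It gives the time, the measured TCP pose, the force and the opening at its end, in the units of the state.
- ctrl.get_obs(): the state, without advancing time (a new reading comes with each control period).
- ctrl.get_image(name): name is "scene" or "top" or "wrist"; returns a dict with "img" (420x560x3 uint8, red, green, blue), "range_z" (420x560 float32, mm along the optical axis (not along the pixel's ray), 0 where there is no reading), "mtx" (3x3 intrinsics, pixels), "rvec" (rotation vector, rad) and "tvec" (3), from world to camera coordinates, as OpenCV has them. Camera axes: x right, y down, z forward; pixel columns grow to the right and rows downward; lengths in mm; the calibration is good to about 2 mm. The wrist camera is an equidistant fisheye: a pixel r from the principal point sees the ray r / f radians off the axis. A picture is of the moment at which its call begins.
- ctrl.close_job(): hands the job in, once; it reports no verdict.
The state is a dict: "t": time; "qpos": joint angles; "qvel": joint speeds; "joint_torque": joint torques, N m; "ee_pos": TCP position; "orientation": TCP orientation; "ft_force": force on the tool from outside, world axes, zero at the start; "moment": the same for the moment, N m; "width": finger opening in mm.
Only numpy, scipy, OpenCV 4.12 (cv2) and the standard library are available. Lean on these libraries where they do the work, as an engineer would, in place of code of your own. Each camera call takes 0.05 s, during which the arm holds its last target. There are 200 camera calls.

## Working session

There is one attempt and no reset: what is moved stays moved. The work goes in short steps, Python scripts to look and compute and a tool call to move; the robot and the scene stay as the last step left them, time stands still between calls to the robot, and variables do not carry over. Pictures are saved under pics/ and viewed, about 12 in all and at most 16, crops included, and the job is handed in when it is done.

Besides the shell and the picture viewer there is one more tool, called after "Request:" as name(argument=value, ...) on one line, values as JSON. apply_moves: Moves the arm, as the interface text tells. Its arguments: {"type":"object","properties":{"increments":{"type":"array","items":{"type":"object","properties":{"gripper":{"type":"number"},"delta_pos":{"type":"array","items":{"type":"number"}},"dr":{"type":"array","items":{"type":"number"}}}}}},"required":["increments"]}

```bash
mkdir -p pics; ls
python3 - <<'E'
from workcell import ctrl
import cv2,numpy as np,pickle
o=ctrl.get_obs();print(o)
for n in("scene","top"):
    d=ctrl.get_image(n);pickle.dump(d,open(f"pics/{n}0.pkl","wb"))
    cv2.imwrite(f"pics/{n}0.png",d["img"][...,::-1])
    R=cv2.Rodrigues(np.array(d["rvec"]))[0];print(n,d["mtx"],-R.T@np.array(d["tvec"]).ravel(),R)
E
```

```text
pics
{'t': 0.0, 'qpos': array([ 1.28497284e+00,  4.23831781e-01,  1.63070471e+00, -9.04864099e-06,
        1.08854773e+00, -1.90137255e-02]), 'qvel': array([-0.00013881, -0.00060093,  0.0001909 , -0.00061638, -0.00081091,
       -0.00134806]), 'joint_torque': array([-3.31915480e-04, -5.44635773e+01, -2.73663729e+01,  6.43527391e-02,
        2.28189176e-02, -1.36127878e-04]), 'ee_pos': array([164.6182743 , 602.37166146, 229.90154662]), 'orientation': array([ 0.20828085,  1.56084906, -0.21060427]), 'ft_force': array([-0.80330005, -0.58461227,  0.26247362]), 'moment': array([-0.00361349,  0.02667686,  0.00176002]), 'width': 88.15592877036558}
scene [[535.04202836   0.         279.5556454 ]
 [  0.         535.04202836 213.91391419]
 [  0.           0.           1.        ]] [ 886.95433404 -439.30873926  951.55770187] [[ 0.82384029  0.56681316 -0.00316434]
 [ 0.4792276  -0.69949776 -0.53013563]
 [-0.3027013   0.43523065 -0.84790695]]
top [[451.70407594   0.         274.02531858]
 [  0.         451.70407594 205.5683548 ]
 [  0.           0.           1.        ]] [ 390.73933647   19.35420621 1000.229446  ] [[ 0.01893682 -0.99925084  0.03375134]
 [-0.98426124 -0.0245638  -0.17500411]
 [ 0.17570206 -0.02990611 -0.98398903]]
```

View pics/scene0.png

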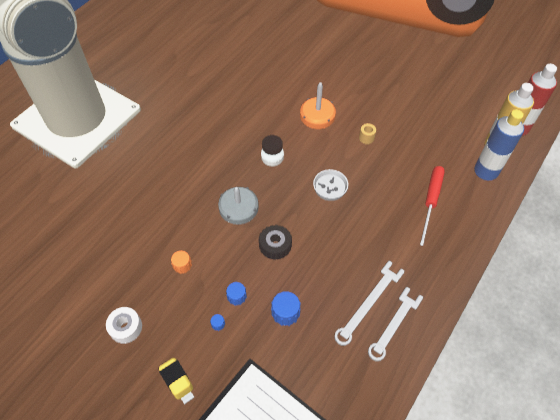

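View pics/top0.png

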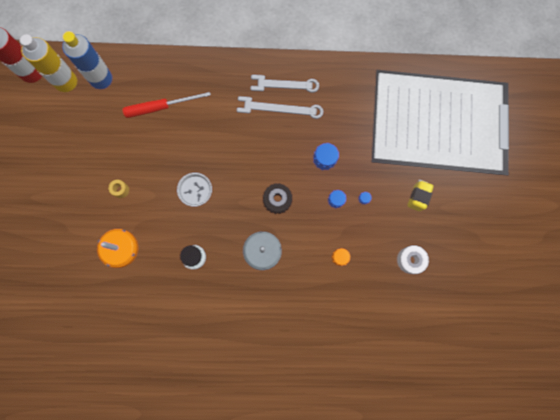

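Scene view: the base is at the upper left. The orange unit is at (318,112), grey unit (238,205), sleeve (368,133), black wheel (276,241), white wheel (124,325) and orange cap (181,262). There are three blue caps: (217,322) small, (236,293) middle and (286,308) large. Top view: the same caps are at (365,198) small, (338,199) middle and (327,156) large. I want the one at (338,199), and its 36 mm diameter will be checked by measurement.

```bash
cat > h.py <<'E'
import cv2,numpy as np,pickle
def cam(d):
    return cv2.Rodrigues(np.array(d["rvec"]))[0],np.array(d["tvec"]).ravel(),np.array(d["mtx"])
def cloud(d):
    R,t,K=cam(d);h,w=d["range_z"].shape;v,u=np.mgrid[:h,:w];z=d["range_z"]
    X=np.stack([(u-K[0,2])/K[0,0]*z,(v-K[1,2])/K[1,1]*z,z],-1)
    return (X-t)@R
def proj(d,p):
    R,t,K=cam(d);c=R@np.array(p,float)+t;c=K@c;return c[:2]/c[2]
E
python3 - <<'E'
from h import *
T=pickle.load(open("pics/top0.pkl","rb"));S=pickle.load(open("pics/scene0.pkl","rb"))
CT,CS=cloud(T),cloud(S)
P={"orange_unit":(118,248,64,25,318,112),"grey":(262,250,25,25,238,205),"sleeve":(118,188,32,0,368,133),"black":(278,198,30,0,276,241),
"white":(413,260,30,0,124,325),"ocap":(342,257,30,0,181,262),"bmid":(338,199,30,0,236,293),"bsmall":(365,198,20,0,217,322),"bbig":(327,156,40,0,286,308),
"jar":(193,257,55,0,272,150),"dish":(195,190,16,0,330,184),"tape":(421,195,41,0,177,378)}
for n,p in P.items():
  out=[]
  for C,u,v in((CT,p[0],p[1]),(CS,p[4],p[5])):
    w=C[max(v-26,0):v+27,max(u-26,0):u+27].reshape(-1,3)
    w=w[(w[:,2]>5)&(w[:,2]<100)]
    zt=np.percentile(w[:,2],90)
    if n in("orange_unit","grey"): zt=25
    a=w[abs(w[:,2]-zt)<5].astype(np.float32)
    # cluster nearest to the picked pixel
    a=a[np.hypot(*(a[:,:2]-C[v,u,:2]).T)<50]
    (x,y),r=cv2.minEnclosingCircle(a[:,:2].copy())
    m=(a[:,:2].min(0)+a[:,:2].max(0))/2
    out.append(f"zt{zt:5.1f} c({x:6.1f},{y:6.1f}) r{r:5.1f} box({m[0]:.1f},{m[1]:.1f}) n{len(a)}")
  print(n,out)
E
```

```text
orange_unit ['zt 25.0 c( 465.6, 325.5) r 41.7 box(466.0,324.6) n981', 'zt 25.0 c( 465.7, 323.5) r 41.6 box(465.5,323.6) n630']
grey ['zt 25.0 c( 467.6,  13.7) r 41.4 box(467.6,13.7) n998', 'zt 25.0 c( 466.7,  12.3) r 41.7 box(466.3,12.3) n886']
sleeve ['zt 32.7 c( 595.9, 331.4) r 18.0 box(595.5,331.8) n143', 'zt 32.5 c( 592.9, 330.9) r 21.1 box(594.2,330.9) n129']
black ['zt 31.5 c( 582.7, -17.6) r 32.8 box(582.8,-17.5) n577', 'zt 31.8 c( 580.7, -18.3) r 33.8 box(581.6,-18.2) n641']
white ['zt 31.6 c( 453.8,-316.3) r 30.1 box(454.6,-316.8) n484', 'zt 32.2 c( 453.4,-316.3) r 30.3 box(453.1,-316.5) n713']
ocap ['zt 31.2 c( 457.3,-157.3) r 17.7 box(456.6,-156.7) n199', 'zt 31.9 c( 456.5,-156.8) r 19.0 box(456.8,-157.6) n233']
bmid ['zt 31.0 c( 585.6,-150.4) r 17.4 box(585.6,-149.9) n190', 'zt 31.9 c( 585.1,-150.4) r 18.0 box(585.1,-150.4) n253']
bsmall ['zt 30.4 c( 587.0,-165.0) r  8.9 box(587.0,-165.2) n15', 'zt 28.2 c( 594.1,-214.3) r  8.4 box(593.7,-213.9) n4']
bbig ['zt 44.3 c( 681.0,-124.6) r 25.7 box(680.9,-124.8) n393', 'zt 44.6 c( 679.9,-125.2) r 26.0 box(680.0,-125.1) n573']
jar ['zt 56.4 c( 450.5, 161.7) r 22.3 box(450.3,161.8) n351', 'zt 56.4 c( 450.3, 161.8) r 23.2 box(449.6,161.9) n264']
dish ['zt 16.2 c( 599.7, 166.2) r 37.8 box(599.8,166.7) n187', 'zt 16.3 c( 597.9, 166.3) r 39.2 box(597.5,166.3) n200']
tape ['zt 42.0 c( 595.6,-337.3) r 30.5 box(595.7,-336.1) n357', 'zt 42.4 c( 596.5,-337.2) r 30.8 box(596.5,-336.7) n645']
```

Run:
```python
import cv2,numpy as np
s=cv2.imread("pics/scene0.png")[225:375,90:320];t=cv2.imread("pics/top0.png")[130:280,300:450]
a=cv2.resize(s,None,fx=2,fy=2,interpolation=2);b=cv2.resize(t,None,fx=2,fy=2,interpolation=2)
cv2.imwrite("pics/crop.png",np.hstack([a,b]))
```

```text
(no output)
```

View pics/crop.png

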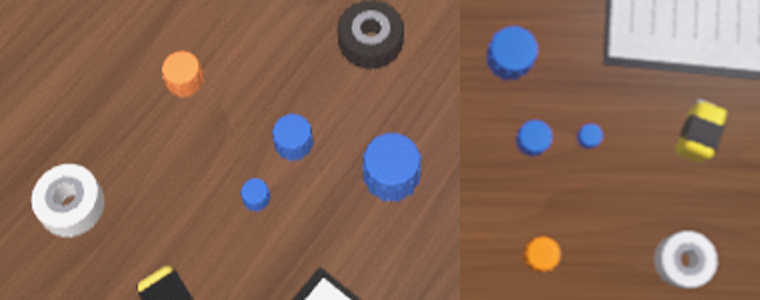

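The positions agree between the two views to within 2 mm. The middle blue cap's radius is 18 mm (36 mm diameter), which matches the description. Next I work out the tool axes.

Run:
```python
from workcell import ctrl
import cv2,numpy as np
R=cv2.Rodrigues(ctrl.get_obs()["orientation"])[0];print(R.round(4))
for n,t in(("jaw+y",[[0,0,1],[0,1,0],[-1,0,0]]),):
    t=np.array(t,float);print(n,cv2.Rodrigues(R.T@t)[0].ravel())
```

```text
[[-4.000e-04  2.636e-01  9.646e-01]
 [-1.300e-03  9.646e-01 -2.636e-01]
 [-1.000e+00 -1.400e-03 -0.000e+00]]
jaw+y [-2.66776484e-01 -2.00252991e-04  1.36369356e-03]
```

Request:
apply_moves(increments=[{"gripper": 100, "delta_pos": [0, 0, 0], "dr": [-0.0534, 0, 0.0003]}, {"gripper": 100, "delta_pos": [0, 0, 0], "dr": [-0.0534, 0, 0.0003]}, {"gripper": 100, "delta_pos": [0, 0, 0], "dr": [-0.0534, 0, 0.0003]}, {"gripper": 100, "delta_pos": [0, 0, 0], "dr": [-0.0534, 0, 0.0003]}, {"gripper": 100, "delta_pos": [0, 0, 0], "dr": [-0.0532, 0, 0.0002]}])

```text
t: 0.52
ee_pos: [164.7, 602.6, 230.2]
orientation: [-0.002, 1.571, 0.002]
ft_force: [0.2, 0.3, -0.5]
width: 87.5
```

Request:
apply_moves(increments=[{"gripper": 100, "delta_pos": [0.5, -1.8, 2.87], "dr": [0, 0, 0]}, {"gripper": 100, "delta_pos": [0.5, -1.8, 2.87], "dr": [0, 0, 0]}, {"gripper": 100, "delta_pos": [0.5, -1.8, 2.87], "dr": [0, 0, 0]}, {"gripper": 100, "delta_pos": [0.5, -1.8, 2.87], "dr": [0, 0, 0]}, {"gripper": 100, "delta_pos": [0.5, -1.8, 2.87], "dr": [0, 0, 0]}])

```text
t: 0.93
ee_pos: [309.2, 511.7, 205.0]
orientation: [0.0, 1.571, 0.001]
ft_force: [1.0, -0.3, 0.3]
width: 87.6
```

Request:
apply_moves(increments=[{"gripper": 100, "delta_pos": [0.5, -1.8, 2.87], "dr": [0, 0, 0]}, {"gripper": 100, "delta_pos": [0.5, -1.8, 2.87], "dr": [0, 0, 0]}, {"gripper": 100, "delta_pos": [0.5, -1.8, 2.87], "dr": [0, 0, 0]}, {"gripper": 100, "delta_pos": [0.5, -1.8, 2.87], "dr": [0, 0, 0]}, {"gripper": 100, "delta_pos": [0.5, -1.8, 2.87], "dr": [0, 0, 0]}])

```text
t: 1.35
ee_pos: [452.8, 421.7, 179.9]
orientation: [0.001, 1.571, 0.001]
ft_force: [-0.5, 0.8, 0.9]
width: 87.6
```

Request:
apply_moves(increments=[{"gripper": 100, "delta_pos": [0.5, -1.8, 2.87], "dr": [0, 0, 0]}, {"gripper": 100, "delta_pos": [0.5, -1.8, 2.87], "dr": [0, 0, 0]}, {"gripper": 100, "delta_pos": [0.5, -1.8, 2.87], "dr": [0, 0, 0]}, {"gripper": 100, "delta_pos": [0.5, -1.8, 2.87], "dr": [0, 0, 0]}, {"gripper": 100, "delta_pos": [0, 0, 0], "dr": [0, 0, 0]}])

```text
t: 1.77
ee_pos: [570.6, 347.4, 159.1]
orientation: [0.003, 1.57, -0.003]
ft_force: [-0.2, 0.1, -0.8]
width: 87.7
```

Request:
apply_moves(increments=[{"gripper": 100, "delta_pos": [0.3, -1.6, 2.4], "dr": [0, 0, 0]}, {"gripper": 100, "delta_pos": [0.6, 0, 0], "dr": [0, 0, 0]}, {"gripper": 100, "delta_pos": [0, 0, 0], "dr": [0, 0, 0]}, {"gripper": 100, "delta_pos": [0, 0, 0], "dr": [0, 0, 0]}, {"gripper": 100, "delta_pos": [0, 0, 0], "dr": [0, 0, 0]}])

```text
t: 2.18
ee_pos: [589.5, 335.6, 151.3]
orientation: [0.0, 1.571, 0.002]
ft_force: [0.3, -0.3, 0.8]
width: 88.1
```

Run:
```python
from workcell import ctrl
from h import *
d=ctrl.get_image("wrist");pickle.dump(d,open("pics/w1.pkl","wb"));cv2.imwrite("pics/w1.png",d["img"][...,::-1])
R,t,K=cam(d);print(K,-R.T@t,R.round(3));o=ctrl.get_obs();print(o["ee_pos"],o["t"])
```

```text
[[325.1922621    0.         281.26820069]
 [  0.         325.1922621  207.94994525]
 [  0.           0.           1.        ]] [521.30975342 335.08161098 305.0298749 ] [[-0.001  1.     0.002]
 [ 0.969  0.     0.248]
 [ 0.248  0.002 -0.969]]
[589.60806719 335.755951   151.50662307] 2.2333
```

View pics/w1.png

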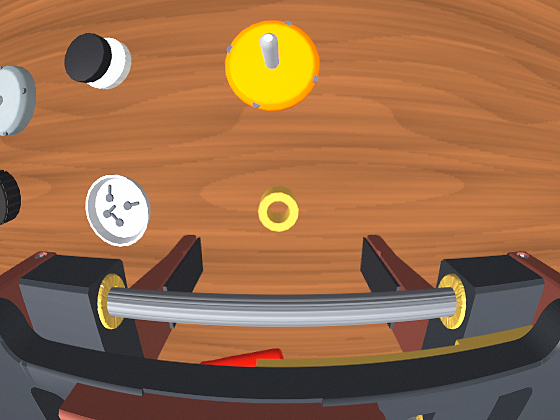

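Wrist view: the brass sleeve is at (278,211) between the open fingers. The orange unit is at (272,65) with its pin tip near (268,38). The jar, dish and grey unit are off to the left.

```bash
cat >> h.py <<'E'
def ray_w(d,uv):
    R,t,K=cam(d);uv=np.atleast_2d(np.array(uv,float));m=(uv-K[:2,2])/K[0,0];r=np.hypot(*m.T);s=np.where(r>1e-9,np.sin(r)/np.maximum(r,1e-9),1)
    return -R.T@t,np.c_[m*s[:,None],np.cos(r)]@R
def plane_w(d,uv,z):
    c,v=ray_w(d,uv);return (c+v*((z-c[2])/v[:,2])[:,None])[:,:2]
def cloud_w(d):
    R,t,K=cam(d);h,w=d["range_z"].shape;v,u=np.mgrid[:h,:w];uv=np.c_[u.ravel(),v.ravel()]
    c,r=ray_w(d,uv);zc=r@R[2];return (c+r*(d["range_z"].ravel()/zc)[:,None]).reshape(h,w,3)
def top_circle(d,u,v,zlo,zhi,win=40,rad=45):
    C=cloud_w(d);a=C[max(v-win,0):v+win,max(u-win,0):u+win].reshape(-1,3)
    a=a[(a[:,2]>zlo)&(a[:,2]<zhi)].astype(np.float32)
    (x,y),r=cv2.minEnclosingCircle(a[:,:2].copy());b=(a[:,:2].min(0)+a[:,:2].max(0))/2
    return np.round([x,y,r,*b,np.median(a[:,2]),len(a)],1)
E
python3 - <<'E'
from h import *
d=pickle.load(open("pics/w1.pkl","rb"))
print("sleeve",top_circle(d,278,211,27,40,32))
print("flange",top_circle(d,272,65,20,30,55))
print("pin",top_circle(d,268,50,60,112,30))
print("pinhi",top_circle(d,268,45,95,112,30))
E
```

```text
sleeve [594.6 332.9  18.1 594.4 332.7  31.3 904. ]
flange [ 465.   327.3   42.   465.4  327.3   24.4 5740. ]
pin [465.6 327.    6.1 465.6 327.1  97.7 423. ]
pinhi [465.6 326.9   6.1 465.6 327.  100.7 249. ]
```

Request:
apply_moves(increments=[{"gripper": 100, "delta_pos": [2.5, -0.3, 0.5], "dr": [0, 0, 0]}, {"gripper": 100, "delta_pos": [3.5, 0, 0], "dr": [0, 0, 0]}, {"gripper": 100, "delta_pos": [3.5, 0, 0], "dr": [0, 0, 0]}, {"gripper": 100, "delta_pos": [2.5, 0, 0], "dr": [0, 0, 0]}, {"gripper": 100, "delta_pos": [0, 0, 0], "dr": [0, 0, 0]}])

```text
t: 2.65
ee_pos: [591.4, 331.0, 26.2]
orientation: [-0.003, 1.578, -0.001]
ft_force: [-1.9, 0.1, -0.3]
width: 88.3
```

Request:
apply_moves(increments=[{"gripper": 100, "delta_pos": [0.8, 0, 0], "dr": [0, 0, 0]}, {"gripper": 100, "delta_pos": [0.7, 0, 0], "dr": [0, 0, 0]}, {"gripper": 100, "delta_pos": [0, 0, 0], "dr": [0, 0, 0]}, {"gripper": 100, "delta_pos": [0, 0, 0], "dr": [0, 0, 0]}, {"gripper": 100, "delta_pos": [0, 0, 0], "dr": [0, 0, 0]}])

```text
t: 3.07
ee_pos: [596.4, 332.7, 17.8]
orientation: [0.002, 1.569, 0.002]
ft_force: [-0.4, -0.7, 1.3]
width: 88.1
```

Request:
apply_moves(increments=[{"gripper": 100, "delta_pos": [0.4, 0, -0.1], "dr": [0, 0, 0]}, {"gripper": 100, "delta_pos": [0, 0, 0], "dr": [0, 0, 0]}, {"gripper": 100, "delta_pos": [0, 0, 0], "dr": [0, 0, 0]}, {"gripper": 0, "delta_pos": [0, 0, 0], "dr": [0, 0, 0]}, {"gripper": 0, "delta_pos": [0, 0, 0], "dr": [0, 0, 0]}])

```text
t: 3.48
ee_pos: [594.7, 332.2, 12.5]
orientation: [0.001, 1.57, 0.001]
ft_force: [-0.5, 0.3, 0.3]
width: 78.1
```

Request:
apply_moves(increments=[{"gripper": 0, "delta_pos": [0, 0, 0], "dr": [0, 0, 0]}, {"gripper": 0, "delta_pos": [0, 0, 0], "dr": [0, 0, 0]}, {"gripper": 0, "delta_pos": [0, 0, 0], "dr": [0, 0, 0]}, {"gripper": 0, "delta_pos": [0, 0, 0], "dr": [0, 0, 0]}, {"gripper": 0, "delta_pos": [0, 0, 0], "dr": [0, 0, 0]}])

```text
t: 3.9
ee_pos: [594.6, 332.2, 12.4]
orientation: [0.001, 1.571, 0.001]
ft_force: [-0.6, -0.2, -0.1]
width: 44.6
```

Request:
apply_moves(increments=[{"gripper": 0, "delta_pos": [0, 0, 0], "dr": [0, 0, 0]}, {"gripper": 0, "delta_pos": [0, 0, 0], "dr": [0, 0, 0]}, {"gripper": 0, "delta_pos": [0, 0, 0], "dr": [0, 0, 0]}, {"gripper": 0, "delta_pos": [0, 0, 0], "dr": [0, 0, 0]}, {"gripper": 0, "delta_pos": [0, 0, 0], "dr": [0, 0, 0]}])

```text
t: 4.32
ee_pos: [594.6, 332.2, 12.4]
orientation: [0.001, 1.571, 0.001]
ft_force: [0.3, -0.1, -0.0]
width: 36.2
```

Request:
apply_moves(increments=[{"gripper": 0, "delta_pos": [-1.0, 0, 0], "dr": [0, 0, 0]}, {"gripper": 0, "delta_pos": [-3.5, 0, 0], "dr": [0, 0, 0]}, {"gripper": 0, "delta_pos": [-3.5, 0, 0], "dr": [0, 0, 0]}, {"gripper": 0, "delta_pos": [-3.5, 0, 0], "dr": [0, 0, 0]}, {"gripper": 0, "delta_pos": [-2.0, 0, 0], "dr": [0, 0, 0]}])

```text
t: 4.73
ee_pos: [595.9, 332.7, 152.1]
orientation: [0.003, 1.567, 0.003]
ft_force: [1.0, 0.1, -0.8]
width: 36.2
```

Request:
apply_moves(increments=[{"gripper": 0, "delta_pos": [0, 0, 0], "dr": [0, 0, 0]}, {"gripper": 0, "delta_pos": [0, -0.2, -3.2], "dr": [0, 0, 0]}, {"gripper": 0, "delta_pos": [0, -0.2, -3.2], "dr": [0, 0, 0]}, {"gripper": 0, "delta_pos": [0, -0.1, -3.2], "dr": [0, 0, 0]}, {"gripper": 0, "delta_pos": [0, 0, -2.6], "dr": [0, 0, 0]}])

```text
t: 5.15
ee_pos: [469.6, 325.8, 146.2]
orientation: [0.0, 1.573, -0.0]
ft_force: [-0.0, 1.0, -0.9]
width: 36.3
```

Request:
apply_moves(increments=[{"gripper": 0, "delta_pos": [0, 0, -0.7], "dr": [0, 0, 0]}, {"gripper": 0, "delta_pos": [0, 0, 0], "dr": [0, 0, 0]}, {"gripper": 0, "delta_pos": [0, 0, 0], "dr": [0, 0, 0]}, {"gripper": 0, "delta_pos": [0, 0, 0], "dr": [0, 0, 0]}, {"gripper": 0, "delta_pos": [0, 0, 0], "dr": [0, 0, 0]}])

```text
t: 5.57
ee_pos: [467.0, 327.2, 147.3]
orientation: [0.002, 1.57, 0.001]
ft_force: [-0.3, -0.0, -1.3]
width: 36.2
```

Run:
```python
from workcell import ctrl
from h import *
d=ctrl.get_image("wrist");pickle.dump(d,open("pics/w2.pkl","wb"));cv2.imwrite("pics/w2.png",d["img"][...,::-1])
o=ctrl.get_obs();print(o["ee_pos"],o["t"])
```

```text
[466.80056211 327.05457823 147.23177208] 5.6167
```

View pics/w2.png

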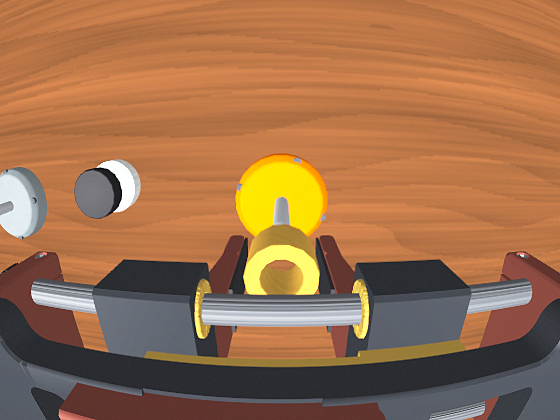

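Wrist view: the sleeve is held at about (282,270), and the orange pin shows at (281,210) just behind it, hidden underneath. I'll measure the sleeve top against the flange in this same frame.

Run:
```python
from h import *
d=pickle.load(open("pics/w2.pkl","rb"));C=cloud_w(d)
a=C[225:300,240:325].reshape(-1,3);a=a[(a[:,2]>158)&(a[:,2]<172)];print("sleeve",np.percentile(a,[0.5,50,99.5],0).round(1),len(a))
# flange circle from its rim, cast on z=25
hsv=cv2.cvtColor(d["img"],cv2.COLOR_RGB2HSV)
f=C[140:235,225:340].reshape(-1,3);f=f[abs(f[:,2]-25)<4][:,:2]
hull=cv2.convexHull(f.astype(np.float32))[:,0];hull=hull[hull[:,0]<470]
A=np.c_[2*hull,np.ones(len(hull))];s=np.linalg.lstsq(A,(hull**2).sum(1),rcond=None)[0];print("flange",s[:2],np.sqrt(s[2]+s[0]**2+s[1]**2))
p=C[180:240,265:300].reshape(-1,3);p=p[(p[:,2]>40)&(p[:,2]<95)];print("pin",len(p),np.percentile(p,[2,50,98],0).round(1))
```

```text
sleeve [[449.4 308.4 158.1]
 [460.  327.2 166.1]
 [477.4 346.3 171.1]] 2980
flange [464.86820131 326.7436038 ] 39.7405055369198
pin 290 [[458.7 321.6  41.9]
 [459.6 326.9  71.9]
 [463.8 332.8  93.6]]
```

Request:
apply_moves(increments=[{"gripper": 0, "delta_pos": [1.0, 0, -0.15], "dr": [0, 0, 0]}, {"gripper": 0, "delta_pos": [1.5, 0, 0], "dr": [0, 0, 0]}, {"gripper": 0, "delta_pos": [1.5, 0, 0], "dr": [0, 0, 0]}, {"gripper": 0, "delta_pos": [1.5, 0, 0], "dr": [0, 0, 0]}, {"gripper": 0, "delta_pos": [1.5, 0, 0], "dr": [0, 0, 0]}])

```text
t: 6.03
ee_pos: [464.2, 326.9, 75.9]
orientation: [0.001, 1.571, 0.001]
ft_force: [0.5, -0.4, -0.8]
width: 36.3
```

Request:
apply_moves(increments=[{"gripper": 0, "delta_pos": [1.5, 0, 0], "dr": [0, 0, 0]}, {"gripper": 0, "delta_pos": [1.5, 0, 0], "dr": [0, 0, 0]}, {"gripper": 0, "delta_pos": [0.6, 0, 0], "dr": [0, 0, 0]}, {"gripper": 0, "delta_pos": [0, 0, 0], "dr": [0, 0, 0]}, {"gripper": 0, "delta_pos": [0, 0, 0], "dr": [0, 0, 0]}])

```text
t: 6.45
ee_pos: [464.1, 327.0, 40.9]
orientation: [0.001, 1.571, 0.001]
ft_force: [0.7, -1.0, -1.3]
width: 36.1
```

Request:
apply_moves(increments=[{"gripper": 0, "delta_pos": [0.2, 0, 0], "dr": [0, 0, 0]}, {"gripper": 0, "delta_pos": [0.1, 0, 0], "dr": [0, 0, 0]}, {"gripper": 0, "delta_pos": [0, 0, 0], "dr": [0, 0, 0]}, {"gripper": 0, "delta_pos": [0, 0, 0], "dr": [0, 0, 0]}, {"gripper": 70, "delta_pos": [0, 0, 0], "dr": [0, 0, 0]}])

```text
t: 6.87
ee_pos: [464.3, 327.3, 38.8]
orientation: [0.001, 1.57, 0.001]
ft_force: [-0.2, -0.4, 0.4]
width: 40.1
```

Request:
apply_moves(increments=[{"gripper": 100, "delta_pos": [0, 0, 0], "dr": [0, 0, 0]}, {"gripper": 100, "delta_pos": [0, 0, 0], "dr": [0, 0, 0]}, {"gripper": 100, "delta_pos": [0, 0, 0], "dr": [0, 0, 0]}, {"gripper": 100, "delta_pos": [0, 0, 0], "dr": [0, 0, 0]}, {"gripper": 100, "delta_pos": [0, 0, 0], "dr": [0, 0, 0]}])

```text
t: 7.28
ee_pos: [464.1, 327.2, 38.4]
orientation: [0.001, 1.571, 0.001]
ft_force: [-0.4, 0.5, 0.1]
width: 72.8
```

Request:
apply_moves(increments=[{"gripper": 100, "delta_pos": [-2.0, 0, 0], "dr": [0, 0, 0]}, {"gripper": 100, "delta_pos": [-3.0, 0, 0], "dr": [0, 0, 0]}, {"gripper": 100, "delta_pos": [-3.0, 0, 0], "dr": [0, 0, 0]}, {"gripper": 100, "delta_pos": [-3.5, 0, 0], "dr": [0, 0, 0]}, {"gripper": 100, "delta_pos": [-1.5, 0, 0], "dr": [0, 0, 0]}])

```text
t: 7.7
ee_pos: [465.5, 327.9, 172.4]
orientation: [0.003, 1.566, 0.003]
ft_force: [1.3, 0.5, 0.4]
width: 87.8
```

Request:
apply_moves(increments=[{"gripper": 100, "delta_pos": [0, -3.45, 1.15], "dr": [0, 0, 0]}, {"gripper": 100, "delta_pos": [0, -3.45, 1.15], "dr": [0, 0, 0]}, {"gripper": 100, "delta_pos": [0, -3.45, 1.15], "dr": [0, 0, 0]}, {"gripper": 100, "delta_pos": [0, -3.45, 1.15], "dr": [0, 0, 0]}, {"gripper": 100, "delta_pos": [0, -3.45, 1.15], "dr": [0, 0, 0]}])

```text
t: 8.12
ee_pos: [521.8, 153.0, 168.3]
orientation: [0.001, 1.57, 0.002]
ft_force: [0.9, 0.9, -0.6]
width: 87.6
```

Request:
apply_moves(increments=[{"gripper": 100, "delta_pos": [0, -3.45, 1.15], "dr": [0, 0, 0]}, {"gripper": 100, "delta_pos": [0, -3.45, 1.15], "dr": [0, 0, 0]}, {"gripper": 100, "delta_pos": [0, -3.45, 1.15], "dr": [0, 0, 0]}, {"gripper": 100, "delta_pos": [0, -3.45, 1.15], "dr": [0, 0, 0]}, {"gripper": 100, "delta_pos": [0, -3.45, 1.15], "dr": [0, 0, 0]}])

```text
t: 8.53
ee_pos: [579.3, -19.9, 167.9]
orientation: [0.001, 1.571, 0.001]
ft_force: [0.3, -0.3, -0.3]
width: 87.6
```

Request:
apply_moves(increments=[{"gripper": 100, "delta_pos": [0, 0, 0], "dr": [0, 0, 0]}, {"gripper": 100, "delta_pos": [0, 0, 0], "dr": [0, 0, 0]}, {"gripper": 100, "delta_pos": [0, 0, 0], "dr": [0, 0, 0]}, {"gripper": 100, "delta_pos": [0, 0, 0], "dr": [0, 0, 0]}, {"gripper": 100, "delta_pos": [0, 0, 0], "dr": [0, 0, 0]}])

```text
t: 8.95
ee_pos: [578.6, -16.7, 167.8]
orientation: [-0.0, 1.571, 0.003]
ft_force: [0.0, -0.8, 0.6]
width: 87.8
```

```bash
cat > m.py <<'E'
import sys
from workcell import ctrl
from h import *
# m.py name  label,x,y,zlo,zhi,rad ... : circle of points near expected xy in a height band, wrist depth
d=ctrl.get_image("wrist");pickle.dump(d,open(f"pics/{sys.argv[1]}.pkl","wb"));cv2.imwrite(f"pics/{sys.argv[1]}.png",d["img"][...,::-1])
o=ctrl.get_obs();print(o["t"],o["ee_pos"].round(1))
C=cloud_w(d).reshape(-1,3);C=C[d["range_z"].ravel()>0]
for s in sys.argv[2:]:
    n,*f=s.split(",");x,y,lo,hi,r=map(float,f)
    a=C[(C[:,2]>lo)&(C[:,2]<hi)&(np.hypot(C[:,0]-x,C[:,1]-y)<r)].astype(np.float32)
    if len(a)<5: print(n,"none");continue
    (cx,cy),cr=cv2.minEnclosingCircle(a[:,:2].copy());b0,b1=np.percentile(a,[1,99],0)
    print(n,round(cx,1),round(cy,1),"r",round(cr,1),"box",b0.round(1),b1.round(1),"mid",((b0+b1)/2)[:2].round(1),len(a))
E
python3 m.py w3 black,582,-18,20,40,45 greyflange,467,13,20,30,50 greypin,467,13,50,80,15
```

```text
9.0 [578.7 -16.7 167.9]
black 582.2 -16.8 r 33.1 box [551.3 -47.5  22.8] [611.5  13.7  31.3] mid [581.4 -16.9] 3395
greyflange 466.7 14.1 r 41.7 box [429.5 -23.5  20.3] [504.4  51.   26.3] mid [466.9  13.8] 5366
greypin 466.8 13.8 r 6.2 box [461.    8.4  50.7] [472.2  18.9  73.7] mid [466.6  13.7] 209
```

View pics/w3.png

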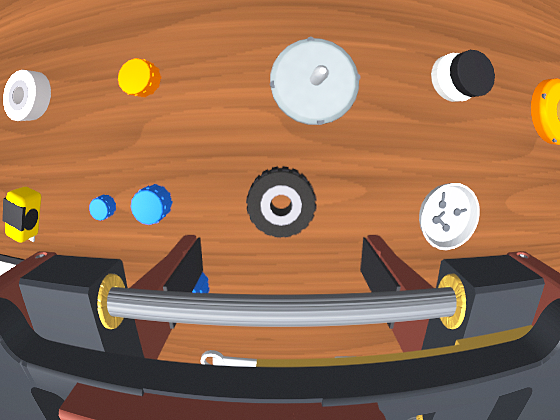

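Wrist view: the black wheel is at (281,203), centred between the fingers. The grey unit is at (315,80), and the orange cap, white wheel, and small and middle blue caps are off to the left. The measured radius is 33.1 mm, as expected.

Request:
apply_moves(increments=[{"gripper": 100, "delta_pos": [3.0, 0, 0.3], "dr": [0, 0, 0]}, {"gripper": 100, "delta_pos": [4.0, 0, 0], "dr": [0, 0, 0]}, {"gripper": 100, "delta_pos": [4.0, 0, 0], "dr": [0, 0, 0]}, {"gripper": 100, "delta_pos": [2.5, 0, 0], "dr": [0, 0, 0]}, {"gripper": 100, "delta_pos": [0, 0, 0], "dr": [0, 0, 0]}])

```text
t: 9.42
ee_pos: [578.1, -16.6, 28.0]
orientation: [0.0, 1.58, 0.003]
ft_force: [-0.0, 0.1, 0.5]
width: 88.2
```

Request:
apply_moves(increments=[{"gripper": 100, "delta_pos": [1.0, 0, 0], "dr": [0, 0, 0]}, {"gripper": 100, "delta_pos": [0.9, 0, 0], "dr": [0, 0, 0]}, {"gripper": 100, "delta_pos": [0, 0, 0], "dr": [0, 0, 0]}, {"gripper": 100, "delta_pos": [0, 0, 0], "dr": [0, 0, 0]}, {"gripper": 100, "delta_pos": [0, 0, 0], "dr": [0, 0, 0]}])

```text
t: 9.83
ee_pos: [583.0, -17.8, 15.2]
orientation: [0.001, 1.569, 0.001]
ft_force: [-0.1, 0.3, -0.1]
width: 88.2
```

Request:
apply_moves(increments=[{"gripper": 100, "delta_pos": [0.1, 0, 0], "dr": [0, 0, 0]}, {"gripper": 0, "delta_pos": [0, 0, 0], "dr": [0, 0, 0]}, {"gripper": 0, "delta_pos": [0, 0, 0], "dr": [0, 0, 0]}, {"gripper": 0, "delta_pos": [0, 0, 0], "dr": [0, 0, 0]}, {"gripper": 0, "delta_pos": [0, 0, 0], "dr": [0, 0, 0]}])

```text
t: 10.25
ee_pos: [582.2, -17.9, 13.0]
orientation: [0.001, 1.57, 0.001]
ft_force: [-1.2, 1.1, 0.7]
width: 64.8
```

Request:
apply_moves(increments=[{"gripper": 0, "delta_pos": [0, 0, 0], "dr": [0, 0, 0]}, {"gripper": 0, "delta_pos": [0, 0, 0], "dr": [0, 0, 0]}, {"gripper": 0, "delta_pos": [0, 0, 0], "dr": [0, 0, 0]}, {"gripper": 0, "delta_pos": [0, 0, 0], "dr": [0, 0, 0]}, {"gripper": 0, "delta_pos": [0, 0, 0], "dr": [0, 0, 0]}])

```text
t: 10.67
ee_pos: [582.2, -17.8, 13.1]
orientation: [0.001, 1.57, 0.001]
ft_force: [-1.4, -0.1, 4.5]
width: 63.8
```

Request:
apply_moves(increments=[{"gripper": 0, "delta_pos": [-1.0, 0, 0], "dr": [0, 0, 0]}, {"gripper": 0, "delta_pos": [-3.5, 0, 0], "dr": [0, 0, 0]}, {"gripper": 0, "delta_pos": [-3.5, 0, 0], "dr": [0, 0, 0]}, {"gripper": 0, "delta_pos": [-3.5, 0, 0], "dr": [0, 0, 0]}, {"gripper": 0, "delta_pos": [-3.0, 0, 0], "dr": [0, 0, 0]}])

```text
t: 11.08
ee_pos: [582.0, -18.1, 160.3]
orientation: [0.001, 1.57, 0.001]
ft_force: [0.6, 0.2, -1.6]
width: 62.8
```

Request:
apply_moves(increments=[{"gripper": 0, "delta_pos": [0, 3.45, -1.17], "dr": [0, 0, 0]}, {"gripper": 0, "delta_pos": [0, 3.45, -1.17], "dr": [0, 0, 0]}, {"gripper": 0, "delta_pos": [0, 3.45, -1.17], "dr": [0, 0, 0]}, {"gripper": 0, "delta_pos": [0, 3.45, -1.17], "dr": [0, 0, 0]}, {"gripper": 0, "delta_pos": [0, 3.45, -1.17], "dr": [0, 0, 0]}])

```text
t: 11.5
ee_pos: [522.6, 155.7, 158.6]
orientation: [0.001, 1.57, 0.001]
ft_force: [1.2, 0.8, -1.5]
width: 63.5
```

Request:
apply_moves(increments=[{"gripper": 0, "delta_pos": [0, 3.45, -1.17], "dr": [0, 0, 0]}, {"gripper": 0, "delta_pos": [0, 3.45, -1.17], "dr": [0, 0, 0]}, {"gripper": 0, "delta_pos": [0, 3.45, -1.17], "dr": [0, 0, 0]}, {"gripper": 0, "delta_pos": [0, 3.45, -1.17], "dr": [0, 0, 0]}, {"gripper": 0, "delta_pos": [0, 3.4, -1.1], "dr": [0, 0, 0]}])

```text
t: 11.92
ee_pos: [464.6, 327.9, 158.7]
orientation: [0.001, 1.571, 0.001]
ft_force: [1.1, -0.0, -2.5]
width: 63.2
```

Request:
apply_moves(increments=[{"gripper": 0, "delta_pos": [0, 0, 0], "dr": [0, 0, 0]}, {"gripper": 0, "delta_pos": [0, 0, 0], "dr": [0, 0, 0]}, {"gripper": 0, "delta_pos": [0, 0, 0], "dr": [0, 0, 0]}, {"gripper": 0, "delta_pos": [0, 0, 0], "dr": [0, 0, 0]}, {"gripper": 0, "delta_pos": [0, 0, 0], "dr": [0, 0, 0]}])

```text
t: 12.33
ee_pos: [466.2, 325.1, 158.4]
orientation: [0.002, 1.571, -0.001]
ft_force: [0.1, 0.2, -1.0]
width: 63.3
```

```bash
python3 m.py w4 wheel,465,327,150,182,45 flange,465,327,20,28,50 sleeve,465,327,50,60,25 pin,465,327,62,110,15
python3 - <<'E'
import cv2
cv2.imwrite("pics/w4c.png",cv2.imread("pics/w4.png")[120:320,150:420])
E
```

```text
12.3833 [466.2 325.2 158.4]
wheel 457.2 324.8 r 41.2 box [433.4 286.8 151.6] [495.1 362.9 180.4] mid [464.3 324.9] 11735
flange 462.5 327.2 r 40.7 box [426.5 289.1  20.2] [471.6 365.   26.3] mid [449.1 327.1] 2566
sleeve 455.0 327.6 r 15.0 box [446.7 314.2  50.4] [456.7 341.8  57.9] mid [451.7 328. ] 293
pin none
```

View pics/w4c.png

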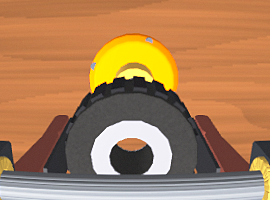

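The black wheel is level in the grip, with the orange flange and sleeve behind it. It needs a +2 mm shift in y.

Request:
apply_moves(increments=[{"gripper": 0, "delta_pos": [0.8, 0.2, -0.05], "dr": [0, 0, 0]}, {"gripper": 0, "delta_pos": [1.2, 0, 0], "dr": [0, 0, 0]}, {"gripper": 0, "delta_pos": [1.2, 0, 0], "dr": [0, 0, 0]}, {"gripper": 0, "delta_pos": [1.2, 0, 0], "dr": [0, 0, 0]}, {"gripper": 0, "delta_pos": [1.2, 0, 0], "dr": [0, 0, 0]}])

```text
t: 12.8
ee_pos: [464.8, 328.1, 100.4]
orientation: [0.001, 1.572, 0.0]
ft_force: [0.2, 0.2, -1.0]
width: 63.2
```

Request:
apply_moves(increments=[{"gripper": 0, "delta_pos": [1.2, 0, 0], "dr": [0, 0, 0]}, {"gripper": 0, "delta_pos": [1.0, 0, 0], "dr": [0, 0, 0]}, {"gripper": 0, "delta_pos": [0.7, 0, 0], "dr": [0, 0, 0]}, {"gripper": 0, "delta_pos": [0, 0, 0], "dr": [0, 0, 0]}, {"gripper": 0, "delta_pos": [0, 0, 0], "dr": [0, 0, 0]}])

```text
t: 13.22
ee_pos: [465.1, 328.5, 72.9]
orientation: [0.001, 1.571, 0.001]
ft_force: [-0.0, 0.6, -1.2]
width: 63.5
```

Request:
apply_moves(increments=[{"gripper": 0, "delta_pos": [0.1, 0, 0], "dr": [0, 0, 0]}, {"gripper": 0, "delta_pos": [0.1, 0, 0], "dr": [0, 0, 0]}, {"gripper": 0, "delta_pos": [0, 0, 0], "dr": [0, 0, 0]}, {"gripper": 0, "delta_pos": [0, 0, 0], "dr": [0, 0, 0]}, {"gripper": 100, "delta_pos": [0, 0, 0], "dr": [0, 0, 0]}])

```text
t: 13.63
ee_pos: [465.5, 328.8, 71.8]
orientation: [0.001, 1.57, 0.001]
ft_force: [-0.3, -0.9, 0.4]
width: 67.1
```

Request:
apply_moves(increments=[{"gripper": 100, "delta_pos": [0, 0, 0], "dr": [0, 0, 0]}, {"gripper": 100, "delta_pos": [0, 0, 0], "dr": [0, 0, 0]}, {"gripper": 100, "delta_pos": [0, 0, 0], "dr": [0, 0, 0]}, {"gripper": 100, "delta_pos": [0, 0, 0], "dr": [0, 0, 0]}, {"gripper": 100, "delta_pos": [0, 0, 0], "dr": [0, 0, 0]}])

```text
t: 14.05
ee_pos: [465.3, 328.6, 71.4]
orientation: [0.001, 1.571, 0.001]
ft_force: [0.4, -0.1, -0.5]
width: 88.1
```

Request:
apply_moves(increments=[{"gripper": 100, "delta_pos": [-1.5, 0, 0], "dr": [0, 0, 0]}, {"gripper": 100, "delta_pos": [-2.5, 0, 0], "dr": [0, 0, 0]}, {"gripper": 100, "delta_pos": [-3.0, 0, 0], "dr": [0, 0, 0]}, {"gripper": 100, "delta_pos": [-3.0, 0, 0], "dr": [0, 0, 0]}, {"gripper": 100, "delta_pos": [0, 0, 0], "dr": [0, 0, 0]}])

```text
t: 14.47
ee_pos: [468.0, 330.4, 176.8]
orientation: [0.005, 1.563, 0.005]
ft_force: [0.6, 0.4, 0.3]
width: 87.9
```

```bash
python3 m.py w5 wheel,465,327,78,95,45 pin,465,327,96,112,15
```

```text
14.5167 [467.  329.7 174.5]
wheel 465.8 328.8 r 33.2 box [434.7 298.5  80.4] [495.  359.3  88.5] mid [464.8 328.9] 4838
pin 464.6 327.4 r 5.9 box [459.  322.2  96.3] [469.5 332.7 105.8] mid [464.3 327.4] 190
```

View pics/w5.png

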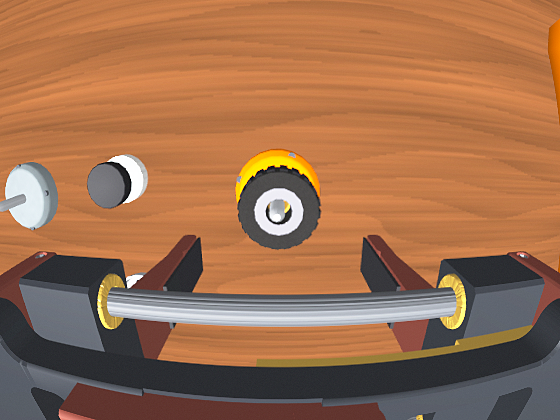

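Black wheel seated with its top at about 88 mm and the pin visible in its bore at (279,210). Next is the orange cap.

Request:
apply_moves(increments=[{"gripper": 100, "delta_pos": [0, -3.5, 0], "dr": [0, 0, 0]}, {"gripper": 100, "delta_pos": [0, -3.7, -0.1], "dr": [0, 0, 0]}, {"gripper": 100, "delta_pos": [0, -3.7, -0.1], "dr": [0, 0, 0]}, {"gripper": 100, "delta_pos": [0, -3.7, -0.1], "dr": [0, 0, 0]}, {"gripper": 100, "delta_pos": [0, -3.7, -0.1], "dr": [0, 0, 0]}])

```text
t: 14.93
ee_pos: [460.1, 143.8, 170.0]
orientation: [0.0, 1.572, 0.001]
ft_force: [0.7, -0.7, 0.2]
width: 88.0
```

Request:
apply_moves(increments=[{"gripper": 100, "delta_pos": [0, -3.7, 0], "dr": [0, 0, 0]}, {"gripper": 100, "delta_pos": [0, -3.7, -0.1], "dr": [0, 0, 0]}, {"gripper": 100, "delta_pos": [0, -3.7, -0.1], "dr": [0, 0, 0]}, {"gripper": 100, "delta_pos": [0, -3.7, -0.1], "dr": [0, 0, 0]}, {"gripper": 100, "delta_pos": [0, -3.7, -0.1], "dr": [0, 0, 0]}])

```text
t: 15.35
ee_pos: [456.1, -41.1, 169.8]
orientation: [0.001, 1.572, 0.001]
ft_force: [1.6, 0.5, 0.1]
width: 87.7
```

Request:
apply_moves(increments=[{"gripper": 100, "delta_pos": [0, -3.7, 0], "dr": [0, 0, 0]}, {"gripper": 100, "delta_pos": [0, -3.7, 0], "dr": [0, 0, 0]}, {"gripper": 100, "delta_pos": [0, -3.7, 0], "dr": [0, 0, 0]}, {"gripper": 100, "delta_pos": [0, 0, 0], "dr": [0, 0, 0]}, {"gripper": 100, "delta_pos": [0, 0, 0], "dr": [0, 0, 0]}])

```text
t: 15.77
ee_pos: [456.4, -152.0, 169.6]
orientation: [0.005, 1.572, -0.002]
ft_force: [-0.3, 1.3, -0.2]
width: 87.6
```

```bash
python3 m.py w6 ocap,457,-157,25,38,30 white,454,-316,25,38,45 greypin,467,13,45,80,20
```

```text
15.8167 [ 456.3 -150.7  169.7]
ocap 455.3 -157.5 r 18.1 box [ 439.3 -173.6   26.4] [ 471.5 -140.9   31.1] mid [ 455.4 -157.3] 1097
white 452.7 -315.7 r 30.3 box [ 424.6 -343.    25.7] [ 480.6 -286.8   31.4] mid [ 452.6 -314.9] 2081
greypin 466.0 13.4 r 6.0 box [460.3   7.9  45.4] [471.2  16.2  73.7] mid [465.8  12. ] 244
```

Request:
apply_moves(increments=[{"gripper": 100, "delta_pos": [3.0, -0.6, -0.1], "dr": [0, 0, 0]}, {"gripper": 100, "delta_pos": [4.0, 0, 0], "dr": [0, 0, 0]}, {"gripper": 100, "delta_pos": [4.0, 0, 0], "dr": [0, 0, 0]}, {"gripper": 100, "delta_pos": [2.5, 0, 0], "dr": [0, 0, 0]}, {"gripper": 100, "delta_pos": [0, 0, 0], "dr": [0, 0, 0]}])

```text
t: 16.23
ee_pos: [452.6, -153.4, 31.2]
orientation: [0.002, 1.58, 0.005]
ft_force: [-1.3, 1.3, 0.4]
width: 87.8
```

Request:
apply_moves(increments=[{"gripper": 100, "delta_pos": [1.0, 0, 0], "dr": [0, 0, 0]}, {"gripper": 100, "delta_pos": [1.0, 0, 0], "dr": [0, 0, 0]}, {"gripper": 100, "delta_pos": [0, 0, 0], "dr": [0, 0, 0]}, {"gripper": 100, "delta_pos": [0, 0, 0], "dr": [0, 0, 0]}, {"gripper": 100, "delta_pos": [0, 0, 0], "dr": [0, 0, 0]}])

```text
t: 16.65
ee_pos: [457.0, -156.5, 16.7]
orientation: [0.0, 1.569, 0.001]
ft_force: [1.2, -0.3, -0.0]
width: 87.5
```

Request:
apply_moves(increments=[{"gripper": 100, "delta_pos": [0.2, 0, 0], "dr": [0, 0, 0]}, {"gripper": 0, "delta_pos": [0, 0, 0], "dr": [0, 0, 0]}, {"gripper": 0, "delta_pos": [0, 0, 0], "dr": [0, 0, 0]}, {"gripper": 0, "delta_pos": [0, 0, 0], "dr": [0, 0, 0]}, {"gripper": 0, "delta_pos": [0, 0, 0], "dr": [0, 0, 0]}])

```text
t: 17.07
ee_pos: [456.4, -156.4, 13.9]
orientation: [0.001, 1.57, 0.001]
ft_force: [-0.1, -0.6, 0.5]
width: 64.6
```

Request:
apply_moves(increments=[{"gripper": 0, "delta_pos": [0, 0, 0], "dr": [0, 0, 0]}, {"gripper": 0, "delta_pos": [0, 0, 0], "dr": [0, 0, 0]}, {"gripper": 0, "delta_pos": [0, 0, 0], "dr": [0, 0, 0]}, {"gripper": 0, "delta_pos": [0, 0, 0], "dr": [0, 0, 0]}, {"gripper": 0, "delta_pos": [0, 0, 0], "dr": [0, 0, 0]}])

```text
t: 17.48
ee_pos: [456.3, -156.3, 13.7]
orientation: [0.001, 1.571, 0.001]
ft_force: [0.6, 0.5, 0.2]
width: 35.8
```

Request:
apply_moves(increments=[{"gripper": 0, "delta_pos": [0, 0, 0], "dr": [0, 0, 0]}, {"gripper": 0, "delta_pos": [0, 0, 0], "dr": [0, 0, 0]}, {"gripper": 0, "delta_pos": [0, 0, 0], "dr": [0, 0, 0]}, {"gripper": 0, "delta_pos": [0, 0, 0], "dr": [0, 0, 0]}, {"gripper": 0, "delta_pos": [0, 0, 0], "dr": [0, 0, 0]}])

```text
t: 17.9
ee_pos: [456.2, -156.3, 13.6]
orientation: [0.001, 1.571, 0.001]
ft_force: [0.5, -0.2, -1.1]
width: 35.6
```

Request:
apply_moves(increments=[{"gripper": 0, "delta_pos": [-1.0, 0, 0], "dr": [0, 0, 0]}, {"gripper": 0, "delta_pos": [-3.5, 0, 0], "dr": [0, 0, 0]}, {"gripper": 0, "delta_pos": [-3.5, 0, 0], "dr": [0, 0, 0]}, {"gripper": 0, "delta_pos": [-3.5, 0, 0], "dr": [0, 0, 0]}, {"gripper": 0, "delta_pos": [-3.0, 0, 0], "dr": [0, 0, 0]}])

```text
t: 18.32
ee_pos: [456.2, -156.5, 161.4]
orientation: [0.001, 1.57, 0.001]
ft_force: [1.0, -0.1, -0.1]
width: 36.0
```

Request:
apply_moves(increments=[{"gripper": 0, "delta_pos": [0, 3.7, 0.1], "dr": [0, 0, 0]}, {"gripper": 0, "delta_pos": [0, 3.7, 0.1], "dr": [0, 0, 0]}, {"gripper": 0, "delta_pos": [0, 3.7, 0.1], "dr": [0, 0, 0]}, {"gripper": 0, "delta_pos": [0, 3.7, 0.1], "dr": [0, 0, 0]}, {"gripper": 0, "delta_pos": [0, 3.7, 0.1], "dr": [0, 0, 0]}])

```text
t: 18.73
ee_pos: [460.9, 30.0, 159.9]
orientation: [0.002, 1.57, 0.001]
ft_force: [-0.1, -0.2, -0.1]
width: 36.0
```

Request:
apply_moves(increments=[{"gripper": 0, "delta_pos": [0, 3.7, 0.1], "dr": [0, 0, 0]}, {"gripper": 0, "delta_pos": [0, 3.7, 0.1], "dr": [0, 0, 0]}, {"gripper": 0, "delta_pos": [0, 3.7, 0.1], "dr": [0, 0, 0]}, {"gripper": 0, "delta_pos": [0, 3.7, 0.1], "dr": [0, 0, 0]}, {"gripper": 0, "delta_pos": [0, 3.7, 0], "dr": [0, 0, 0]}])

```text
t: 19.15
ee_pos: [464.9, 215.4, 160.1]
orientation: [0.001, 1.57, 0.001]
ft_force: [0.4, -0.2, -1.3]
width: 35.7
```

Request:
apply_moves(increments=[{"gripper": 0, "delta_pos": [0, 3.7, 0], "dr": [0, 0, 0]}, {"gripper": 0, "delta_pos": [0, 3.7, 0], "dr": [0, 0, 0]}, {"gripper": 0, "delta_pos": [0, 3.5, 0], "dr": [0, 0, 0]}, {"gripper": 0, "delta_pos": [0, 0.5, 0], "dr": [0, 0, 0]}, {"gripper": 0, "delta_pos": [0, 0, 0], "dr": [0, 0, 0]}])

```text
t: 19.57
ee_pos: [464.9, 329.3, 159.8]
orientation: [-0.001, 1.57, 0.004]
ft_force: [-0.6, -0.8, -0.2]
width: 35.6
```

Request:
apply_moves(increments=[{"gripper": 0, "delta_pos": [0, 0, 0], "dr": [0, 0, 0]}, {"gripper": 0, "delta_pos": [0, 0, 0], "dr": [0, 0, 0]}, {"gripper": 0, "delta_pos": [0, 0, 0], "dr": [0, 0, 0]}, {"gripper": 0, "delta_pos": [0, 0, 0], "dr": [0, 0, 0]}, {"gripper": 0, "delta_pos": [0, 0, 0], "dr": [0, 0, 0]}])

```text
t: 19.98
ee_pos: [465.5, 326.5, 159.5]
orientation: [0.002, 1.571, -0.0]
ft_force: [-0.6, -0.6, -0.5]
width: 35.7
```

```bash
python3 m.py w7 cap,465,327,150,185,22 captop,465,327,170,180,19 wheel,465,327,78,95,45 pin,465,327,95,110,15
```

```text
20.0333 [465.5 326.7 159.5]
cap 464.2 327.0 r 21.6 box [446.4 308.1 151.5] [474.7 345.3 183. ] mid [460.5 326.7] 5035
captop 464.8 326.9 r 19.0 box [447.5 309.1 170.4] [474.9 344.1 177.3] mid [461.2 326.6] 3726
wheel 465.4 328.7 r 33.1 box [434.1 297.6  79.4] [477.3 359.3  88.7] mid [455.7 328.4] 3633
pin 462.6 327.2 r 5.2 box [458.8 322.   95.3] [462.9 332.4 100.3] mid [460.9 327.2] 60
```

View pics/w7.png

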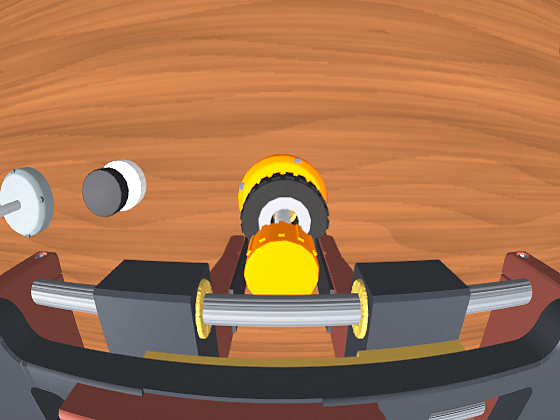

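The orange cap is over the stack, aligned with the pin to about 1 mm.

Request:
apply_moves(increments=[{"gripper": 0, "delta_pos": [0.8, 0, 0], "dr": [0, 0, 0]}, {"gripper": 0, "delta_pos": [1.2, 0, 0], "dr": [0, 0, 0]}, {"gripper": 0, "delta_pos": [1.2, 0, 0], "dr": [0, 0, 0]}, {"gripper": 0, "delta_pos": [1.2, 0, 0], "dr": [0, 0, 0]}, {"gripper": 0, "delta_pos": [0.9, 0, 0], "dr": [0, 0, 0]}])

```text
t: 20.45
ee_pos: [464.4, 327.0, 104.1]
orientation: [-0.0, 1.573, 0.0]
ft_force: [-1.0, -0.3, -0.3]
width: 35.8
```

Request:
apply_moves(increments=[{"gripper": 0, "delta_pos": [0.2, 0, 0], "dr": [0, 0, 0]}, {"gripper": 0, "delta_pos": [0.2, 0, 0], "dr": [0, 0, 0]}, {"gripper": 0, "delta_pos": [0.1, 0, 0], "dr": [0, 0, 0]}, {"gripper": 0, "delta_pos": [0, 0, 0], "dr": [0, 0, 0]}, {"gripper": 0, "delta_pos": [0, 0, 0], "dr": [0, 0, 0]}])

```text
t: 20.87
ee_pos: [465.6, 327.8, 101.8]
orientation: [0.001, 1.57, 0.001]
ft_force: [0.6, 0.2, -1.3]
width: 36.0
```

Request:
apply_moves(increments=[{"gripper": 0, "delta_pos": [0.1, 0, 0], "dr": [0, 0, 0]}, {"gripper": 0, "delta_pos": [0, 0, 0], "dr": [0, 0, 0]}, {"gripper": 0, "delta_pos": [0, 0, 0], "dr": [0, 0, 0]}, {"gripper": 100, "delta_pos": [0, 0, 0], "dr": [0, 0, 0]}, {"gripper": 100, "delta_pos": [0, 0, 0], "dr": [0, 0, 0]}])

```text
t: 21.28
ee_pos: [465.3, 327.6, 100.5]
orientation: [0.001, 1.57, 0.001]
ft_force: [0.2, -0.3, 0.2]
width: 45.6
```

Request:
apply_moves(increments=[{"gripper": 100, "delta_pos": [0, 0, 0], "dr": [0, 0, 0]}, {"gripper": 100, "delta_pos": [0, 0, 0], "dr": [0, 0, 0]}, {"gripper": 100, "delta_pos": [0, 0, 0], "dr": [0, 0, 0]}, {"gripper": 100, "delta_pos": [0, 0, 0], "dr": [0, 0, 0]}, {"gripper": 100, "delta_pos": [0, 0, 0], "dr": [0, 0, 0]}])

```text
t: 21.7
ee_pos: [465.3, 327.5, 100.3]
orientation: [0.001, 1.571, 0.001]
ft_force: [-0.1, 0.7, 1.0]
width: 78.9
```

Request:
apply_moves(increments=[{"gripper": 100, "delta_pos": [-1.5, 0, 0], "dr": [0, 0, 0]}, {"gripper": 100, "delta_pos": [-2.5, 0, 0], "dr": [0, 0, 0]}, {"gripper": 100, "delta_pos": [-2.5, 0, 0], "dr": [0, 0, 0]}, {"gripper": 100, "delta_pos": [-2.0, 0, 0], "dr": [0, 0, 0]}, {"gripper": 100, "delta_pos": [0, 0, 0], "dr": [0, 0, 0]}])

```text
t: 22.12
ee_pos: [467.3, 328.8, 189.4]
orientation: [0.004, 1.565, 0.004]
ft_force: [1.2, 0.9, 0.7]
width: 88.0
```

```bash
python3 m.py w8 cap,465,327,112,125,25 wheel,465,327,78,95,45
```

```text
22.1667 [466.4 328.2 187.4]
cap 464.6 327.5 r 18.0 box [447.7 311.2 113.5] [480.8 344.1 118. ] mid [464.2 327.7] 1802
wheel 465.5 329.0 r 33.2 box [434.  297.8  80.2] [495.6 360.2  92.6] mid [464.8 329. ] 2698
```

The orange stack is complete with the cap top at about 117 mm. Next is the white wheel.

Request:
apply_moves(increments=[{"gripper": 100, "delta_pos": [0, -3.5, -0.1], "dr": [0, 0, 0]}, {"gripper": 100, "delta_pos": [0, -3.8, -0.1], "dr": [0, 0, 0]}, {"gripper": 100, "delta_pos": [0, -3.8, -0.1], "dr": [0, 0, 0]}, {"gripper": 100, "delta_pos": [0, -3.8, -0.1], "dr": [0, 0, 0]}, {"gripper": 100, "delta_pos": [0, -3.8, -0.1], "dr": [0, 0, 0]}])

```text
t: 22.58
ee_pos: [459.0, 138.7, 183.8]
orientation: [0.0, 1.573, 0.001]
ft_force: [0.2, 0.5, -0.4]
width: 87.9
```

Request:
apply_moves(increments=[{"gripper": 100, "delta_pos": [0, -3.8, -0.1], "dr": [0, 0, 0]}, {"gripper": 100, "delta_pos": [0, -3.8, -0.1], "dr": [0, 0, 0]}, {"gripper": 100, "delta_pos": [0, -3.8, -0.1], "dr": [0, 0, 0]}, {"gripper": 100, "delta_pos": [0, -3.8, -0.1], "dr": [0, 0, 0]}, {"gripper": 100, "delta_pos": [0, -3.8, -0.1], "dr": [0, 0, 0]}])

```text
t: 23.0
ee_pos: [454.0, -51.2, 183.7]
orientation: [0.001, 1.572, 0.001]
ft_force: [1.0, -0.5, -0.1]
width: 87.8
```

Request:
apply_moves(increments=[{"gripper": 100, "delta_pos": [0, -3.8, -0.1], "dr": [0, 0, 0]}, {"gripper": 100, "delta_pos": [0, -3.8, -0.1], "dr": [0, 0, 0]}, {"gripper": 100, "delta_pos": [0, -3.8, 0], "dr": [0, 0, 0]}, {"gripper": 100, "delta_pos": [0, -3.8, 0], "dr": [0, 0, 0]}, {"gripper": 100, "delta_pos": [0, -3.8, 0], "dr": [0, 0, 0]}])

```text
t: 23.42
ee_pos: [452.1, -241.1, 183.2]
orientation: [0.002, 1.572, 0.002]
ft_force: [0.5, -0.1, 1.0]
width: 87.9
```

Request:
apply_moves(increments=[{"gripper": 100, "delta_pos": [0.5, -3.8, 0], "dr": [0, 0, 0]}, {"gripper": 100, "delta_pos": [0.5, -3.3, 0], "dr": [0, 0, 0]}, {"gripper": 100, "delta_pos": [0, 0, 0], "dr": [0, 0, 0]}, {"gripper": 100, "delta_pos": [0, 0, 0], "dr": [0, 0, 0]}, {"gripper": 100, "delta_pos": [0, 0, 0], "dr": [0, 0, 0]}])

```text
t: 23.83
ee_pos: [452.3, -309.8, 173.2]
orientation: [0.003, 1.573, 0.002]
ft_force: [0.4, -0.2, 0.5]
width: 88.1
```

```bash
python3 m.py w9 white,454,-316,25,38,45 tape,596,-337,30,50,45
```

```text
23.8833 [ 452.6 -309.3  173.5]
white 453.0 -315.6 r 29.8 box [ 425.1 -343.6   27. ] [ 480.  -288.    31.4] mid [ 452.5 -315.8] 2651
tape 601.3 -337.7 r 26.5 box [ 586.6 -358.9   35. ] [ 623.7 -317.3   42.1] mid [ 605.2 -338.1] 813
```

View pics/w9.png

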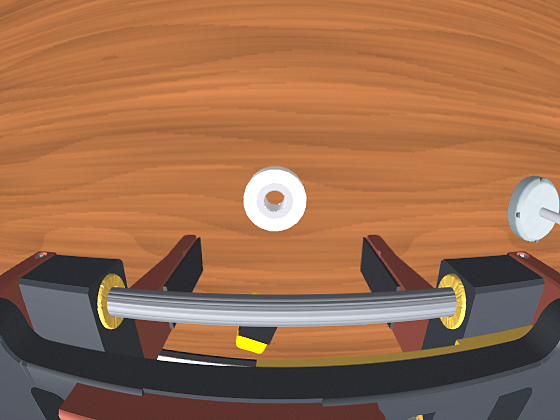

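The white wheel is at (275,200) between the fingers, the tape measure is beyond it, and the grey unit is at the right edge.

Request:
apply_moves(increments=[{"gripper": 100, "delta_pos": [3.0, -0.6, 0], "dr": [0, 0, 0]}, {"gripper": 100, "delta_pos": [4.0, 0, 0], "dr": [0, 0, 0]}, {"gripper": 100, "delta_pos": [4.0, 0, 0], "dr": [0, 0, 0]}, {"gripper": 100, "delta_pos": [3.0, 0, 0], "dr": [0, 0, 0]}, {"gripper": 100, "delta_pos": [0, 0, 0], "dr": [0, 0, 0]}])

```text
t: 24.3
ee_pos: [450.0, -312.3, 29.3]
orientation: [0.004, 1.579, 0.007]
ft_force: [-0.9, 0.2, -0.1]
width: 87.5
```

Request:
apply_moves(increments=[{"gripper": 100, "delta_pos": [1.0, 0, 0], "dr": [0, 0, 0]}, {"gripper": 100, "delta_pos": [1.0, 0, 0], "dr": [0, 0, 0]}, {"gripper": 100, "delta_pos": [0, 0, 0], "dr": [0, 0, 0]}, {"gripper": 100, "delta_pos": [0, 0, 0], "dr": [0, 0, 0]}, {"gripper": 100, "delta_pos": [0, 0, 0], "dr": [0, 0, 0]}])

```text
t: 24.72
ee_pos: [454.1, -316.8, 15.8]
orientation: [-0.0, 1.569, 0.0]
ft_force: [0.1, 0.2, 0.1]
width: 88.0
```

Request:
apply_moves(increments=[{"gripper": 100, "delta_pos": [0.1, 0, -0.05], "dr": [0, 0, 0]}, {"gripper": 0, "delta_pos": [0, 0, 0], "dr": [0, 0, 0]}, {"gripper": 0, "delta_pos": [0, 0, 0], "dr": [0, 0, 0]}, {"gripper": 0, "delta_pos": [0, 0, 0], "dr": [0, 0, 0]}, {"gripper": 0, "delta_pos": [0, 0, 0], "dr": [0, 0, 0]}])

```text
t: 25.13
ee_pos: [452.9, -316.4, 13.7]
orientation: [0.001, 1.57, 0.001]
ft_force: [-0.4, -0.2, 0.4]
width: 64.5
```

Request:
apply_moves(increments=[{"gripper": 0, "delta_pos": [0, 0, 0], "dr": [0, 0, 0]}, {"gripper": 0, "delta_pos": [0, 0, 0], "dr": [0, 0, 0]}, {"gripper": 0, "delta_pos": [0, 0, 0], "dr": [0, 0, 0]}, {"gripper": 0, "delta_pos": [0, 0, 0], "dr": [0, 0, 0]}, {"gripper": 0, "delta_pos": [0, 0, 0], "dr": [0, 0, 0]}])

```text
t: 25.55
ee_pos: [452.8, -316.4, 13.6]
orientation: [0.001, 1.571, 0.001]
ft_force: [-1.9, 0.5, 2.9]
width: 59.7
```

Request:
apply_moves(increments=[{"gripper": 0, "delta_pos": [-1.0, 0, 0], "dr": [0, 0, 0]}, {"gripper": 0, "delta_pos": [-3.5, 0, 0], "dr": [0, 0, 0]}, {"gripper": 0, "delta_pos": [-3.5, 0, 0], "dr": [0, 0, 0]}, {"gripper": 0, "delta_pos": [-3.0, 0, 0], "dr": [0, 0, 0]}, {"gripper": 0, "delta_pos": [-2.0, 0, 0], "dr": [0, 0, 0]}])

```text
t: 25.97
ee_pos: [453.5, -317.0, 146.8]
orientation: [-0.0, 1.568, -0.0]
ft_force: [0.6, -0.3, -0.3]
width: 59.9
```

Request:
apply_moves(increments=[{"gripper": 0, "delta_pos": [0, 3.8, 0.2], "dr": [0, 0, 0]}, {"gripper": 0, "delta_pos": [0, 3.8, 0.2], "dr": [0, 0, 0]}, {"gripper": 0, "delta_pos": [0, 3.8, 0.2], "dr": [0, 0, 0]}, {"gripper": 0, "delta_pos": [0, 3.8, 0.2], "dr": [0, 0, 0]}, {"gripper": 0, "delta_pos": [0, 3.8, 0.2], "dr": [0, 0, 0]}])

```text
t: 26.38
ee_pos: [462.4, -125.0, 144.4]
orientation: [0.002, 1.57, 0.0]
ft_force: [0.2, -0.3, -0.6]
width: 59.6
```

Request:
apply_moves(increments=[{"gripper": 0, "delta_pos": [0, 3.8, 0.2], "dr": [0, 0, 0]}, {"gripper": 0, "delta_pos": [0, 3.8, 0.2], "dr": [0, 0, 0]}, {"gripper": 0, "delta_pos": [0, 3.8, 0], "dr": [0, 0, 0]}, {"gripper": 0, "delta_pos": [0, 2.6, 0], "dr": [0, 0, 0]}, {"gripper": 0, "delta_pos": [0, 0, 0], "dr": [0, 0, 0]}])

```text
t: 26.8
ee_pos: [466.4, 17.2, 144.4]
orientation: [-0.001, 1.57, 0.005]
ft_force: [0.6, 0.2, -0.8]
width: 59.5
```

Request:
apply_moves(increments=[{"gripper": 0, "delta_pos": [0, 0, 0], "dr": [0, 0, 0]}, {"gripper": 0, "delta_pos": [0, 0, 0], "dr": [0, 0, 0]}, {"gripper": 0, "delta_pos": [0, 0, 0], "dr": [0, 0, 0]}, {"gripper": 0, "delta_pos": [0, 0, 0], "dr": [0, 0, 0]}, {"gripper": 0, "delta_pos": [0, 0, 0], "dr": [0, 0, 0]}])

```text
t: 27.22
ee_pos: [466.8, 12.6, 143.9]
orientation: [0.002, 1.571, -0.0]
ft_force: [-0.7, 0.4, -0.9]
width: 60.0
```

```bash
python3 m.py w10 wheel,466,13,138,162,40 flange,467,13,20,28,50 pin,467,13,40,80,15
```

```text
27.2667 [466.8  12.7 143.9]
wheel 455.4 12.9 r 38.4 box [437.2 -22.4 139. ] [476.9  48.3 161.5] mid [457.1  12.9] 9693
flange 466.3 13.9 r 41.7 box [427.5 -24.4  20.3] [473.7  52.1  26.2] mid [450.6  13.8] 3425
pin none
```

View pics/w10.png

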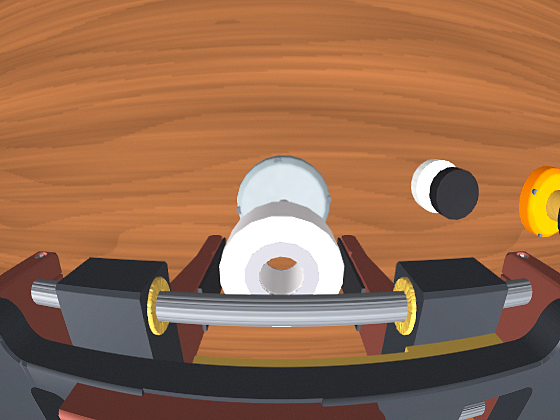

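The white wheel is level and within about 1 mm of the grey pin. I'll lower it.

Request:
apply_moves(increments=[{"gripper": 0, "delta_pos": [1.0, 0.1, -0.05], "dr": [0, 0, 0]}, {"gripper": 0, "delta_pos": [1.5, 0, 0], "dr": [0, 0, 0]}, {"gripper": 0, "delta_pos": [1.5, 0, 0], "dr": [0, 0, 0]}, {"gripper": 0, "delta_pos": [1.5, 0, 0], "dr": [0, 0, 0]}, {"gripper": 0, "delta_pos": [1.5, 0, 0], "dr": [0, 0, 0]}])

```text
t: 27.68
ee_pos: [466.0, 14.4, 72.6]
orientation: [0.002, 1.571, 0.001]
ft_force: [0.1, 0.2, -1.2]
width: 59.4
```

Request:
apply_moves(increments=[{"gripper": 0, "delta_pos": [1.5, 0, 0], "dr": [0, 0, 0]}, {"gripper": 0, "delta_pos": [1.2, 0, 0], "dr": [0, 0, 0]}, {"gripper": 0, "delta_pos": [0.6, 0, 0], "dr": [0, 0, 0]}, {"gripper": 0, "delta_pos": [0, 0, 0], "dr": [0, 0, 0]}, {"gripper": 0, "delta_pos": [0, 0, 0], "dr": [0, 0, 0]}])

```text
t: 28.1
ee_pos: [466.1, 14.5, 40.6]
orientation: [0.001, 1.571, 0.001]
ft_force: [-0.1, -0.3, -1.4]
width: 59.8
```

Request:
apply_moves(increments=[{"gripper": 0, "delta_pos": [0.1, 0, 0], "dr": [0, 0, 0]}, {"gripper": 0, "delta_pos": [0.1, 0, 0], "dr": [0, 0, 0]}, {"gripper": 0, "delta_pos": [0, 0, 0], "dr": [0, 0, 0]}, {"gripper": 0, "delta_pos": [0, 0, 0], "dr": [0, 0, 0]}, {"gripper": 100, "delta_pos": [0, 0, 0], "dr": [0, 0, 0]}])

```text
t: 28.52
ee_pos: [466.5, 14.7, 39.2]
orientation: [0.001, 1.57, 0.001]
ft_force: [-0.5, -0.0, 0.4]
width: 63.7
```

Request:
apply_moves(increments=[{"gripper": 100, "delta_pos": [0, 0, 0], "dr": [0, 0, 0]}, {"gripper": 100, "delta_pos": [0, 0, 0], "dr": [0, 0, 0]}, {"gripper": 100, "delta_pos": [0, 0, 0], "dr": [0, 0, 0]}, {"gripper": 100, "delta_pos": [0, 0, 0], "dr": [0, 0, 0]}, {"gripper": 100, "delta_pos": [0, 0, 0], "dr": [0, 0, 0]}])

```text
t: 28.93
ee_pos: [466.3, 14.7, 38.9]
orientation: [0.001, 1.571, 0.001]
ft_force: [0.6, 0.4, -0.2]
width: 87.4
```

Request:
apply_moves(increments=[{"gripper": 100, "delta_pos": [-1.5, 0, 0], "dr": [0, 0, 0]}, {"gripper": 100, "delta_pos": [-3.0, 0, 0], "dr": [0, 0, 0]}, {"gripper": 100, "delta_pos": [-3.5, 0, 0], "dr": [0, 0, 0]}, {"gripper": 100, "delta_pos": [-3.5, 0, 0], "dr": [0, 0, 0]}, {"gripper": 100, "delta_pos": [0, 0, 0], "dr": [0, 0, 0]}])

```text
t: 29.35
ee_pos: [469.8, 14.5, 159.3]
orientation: [0.001, 1.561, 0.001]
ft_force: [1.1, 0.7, -1.2]
width: 87.6
```

```bash
python3 m.py w11 wheel,466,13,48,62,40 pin,467,13,64,85,15 bmid,585,-150,25,38,30 bsmall,588,-210,10,38,28
```

```text
29.4 [468.7  14.5 157. ]
wheel 466.9 14.8 r 30.0 box [438.4 -13.   49.5] [493.8  42.4  56.5] mid [466.1  14.7] 3584
pin 465.7 14.4 r 5.8 box [460.4   8.7  64.3] [470.5  19.7  73.7] mid [465.4  14.2] 167
bmid none
bsmall none
```

View pics/w11.png

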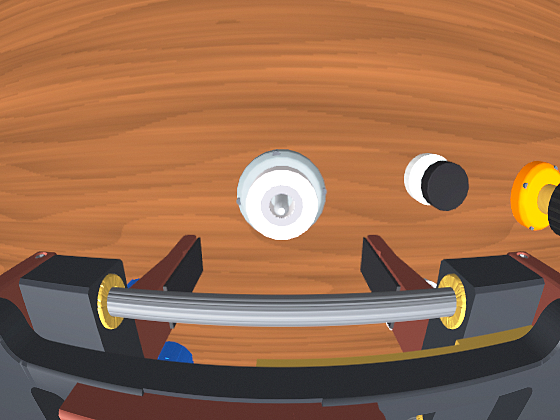

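The white wheel is seated at (281,205), top at about 56 mm, with the pin through its bore. For the middle blue cap I'll turn the jaws a quarter turn, to stay clear of the small cap.

```bash
python3 -c "
from workcell import ctrl
o=ctrl.get_obs();print(o['qpos'].round(3),o['ee_pos'])"
```

```text
[ 5.000e-03  3.050e-01  2.028e+00  2.000e-03  8.010e-01 -1.568e+00] [468.66662045  14.49108004 156.99049859]
```

Request:
apply_moves(increments=[{"gripper": 100, "delta_pos": [0, -2.73, 1.97], "dr": [0, 0, 0]}, {"gripper": 100, "delta_pos": [0, -2.73, 1.97], "dr": [0, 0, 0]}, {"gripper": 100, "delta_pos": [0, -2.73, 1.97], "dr": [0, 0, 0]}, {"gripper": 100, "delta_pos": [0, -2.73, 1.97], "dr": [0, 0, 0]}, {"gripper": 100, "delta_pos": [0, -2.73, 1.97], "dr": [0, 0, 0]}])

```text
t: 29.82
ee_pos: [564.6, -123.2, 152.0]
orientation: [0.001, 1.573, 0.002]
ft_force: [1.5, 1.1, 0.5]
width: 88.1
```

Request:
apply_moves(increments=[{"gripper": 100, "delta_pos": [0, -2.73, 1.97], "dr": [0, 0, 0]}, {"gripper": 100, "delta_pos": [0, 0, 0], "dr": [0.1122, 0, 0]}, {"gripper": 100, "delta_pos": [0, 0, 0], "dr": [0.1122, 0, 0]}, {"gripper": 100, "delta_pos": [0, 0, 0], "dr": [0.1122, 0, 0]}, {"gripper": 100, "delta_pos": [0, 0, 0], "dr": [0.1122, 0, 0]}])

```text
t: 30.23
ee_pos: [583.5, -149.4, 151.5]
orientation: [0.358, 1.544, -0.356]
ft_force: [-0.2, -0.1, 0.8]
width: 87.9
```

Request:
apply_moves(increments=[{"gripper": 100, "delta_pos": [0, 0, 0], "dr": [0.1122, 0, 0]}, {"gripper": 100, "delta_pos": [0, 0, 0], "dr": [0.1122, 0, 0]}, {"gripper": 100, "delta_pos": [0, 0, 0], "dr": [0.1122, 0, 0]}, {"gripper": 100, "delta_pos": [0, 0, 0], "dr": [0.1122, 0, 0]}, {"gripper": 100, "delta_pos": [0, 0, 0], "dr": [0.1122, 0, 0]}])

```text
t: 30.65
ee_pos: [583.5, -149.0, 151.7]
orientation: [0.792, 1.425, -0.791]
ft_force: [-0.4, 0.1, 0.8]
width: 87.8
```

Request:
apply_moves(increments=[{"gripper": 100, "delta_pos": [0, 0, 0], "dr": [0.1122, 0, 0]}, {"gripper": 100, "delta_pos": [0, 0, 0], "dr": [0.1122, 0, 0]}, {"gripper": 100, "delta_pos": [0, 0, 0], "dr": [0.1122, 0, 0]}, {"gripper": 100, "delta_pos": [0, 0, 0], "dr": [0.1122, 0, 0]}, {"gripper": 100, "delta_pos": [0, 0, 0], "dr": [0.1122, 0, 0]}])

```text
t: 31.07
ee_pos: [583.5, -149.1, 151.7]
orientation: [1.214, 1.21, -1.214]
ft_force: [-0.1, -0.0, -0.3]
width: 87.5
```

Request:
apply_moves(increments=[{"gripper": 70, "delta_pos": [0, 0, 0], "dr": [0, 0, 0]}, {"gripper": 70, "delta_pos": [0, 0, 0], "dr": [0, 0, 0]}, {"gripper": 70, "delta_pos": [0, 0, 0], "dr": [0, 0, 0]}, {"gripper": 70, "delta_pos": [0, 0, 0], "dr": [0, 0, 0]}, {"gripper": 70, "delta_pos": [0, 0, 0], "dr": [0, 0, 0]}])

```text
t: 31.48
ee_pos: [584.3, -149.3, 153.4]
orientation: [1.209, 1.211, -1.208]
ft_force: [-0.4, 0.7, 0.5]
width: 61.9
```

```bash
python3 m.py w12 bmid,585,-150,25,38,30 bsmall,588,-210,10,38,28 big,680,-125,35,50,40 pin,467,13,57,85,15; python3 -c "
from workcell import ctrl
import cv2
o=ctrl.get_obs();print(cv2.Rodrigues(o['orientation'])[0].round(4))"
```

```text
31.5333 [ 584.4 -149.3  153.6]
bmid 585.2 -149.1 r 17.9 box [ 568.5 -165.5   26.4] [ 601.2 -132.4   31.1] mid [ 584.9 -148.9] 1245
bsmall 589.8 -213.5 r 13.2 box [ 577.7 -224.5   10.7] [ 602.1 -201.    21.8] mid [ 589.9 -212.7] 558
big 679.9 -123.3 r 26.6 box [ 655.4 -146.9   36.1] [703.2 -99.8  44.4] mid [ 679.3 -123.4] 2574
pin 467.2 13.6 r 6.0 box [462.5   8.2  57.3] [472.4  18.4  74. ] mid [467.4  13.3] 204
[[ 1.0e-04  1.0e+00  1.1e-03]
 [ 1.4e-03  1.1e-03 -1.0e+00]
 [-1.0e+00  1.0e-04 -1.4e-03]]
```

View pics/w12.png

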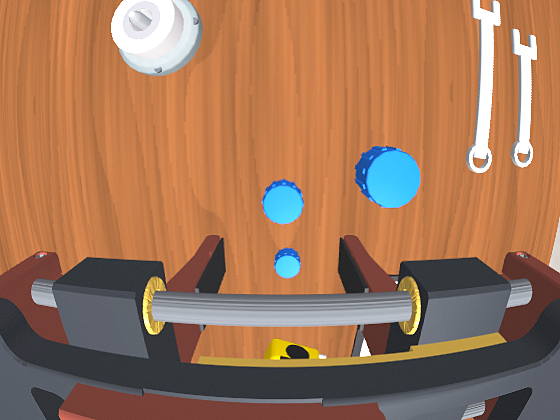

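Three blue caps are in view: small (287,263) at 26 mm diameter, middle (283,202) at 36 mm, and large (390,177) at 53 mm. The middle one fits the description, it lies under the gripper, and the jaws are clear of the other two.

Request:
apply_moves(increments=[{"gripper": 70, "delta_pos": [2.5, 0.05, 0], "dr": [0, 0, 0]}, {"gripper": 70, "delta_pos": [3.5, 0, 0], "dr": [0, 0, 0]}, {"gripper": 70, "delta_pos": [3.5, 0, 0], "dr": [0, 0, 0]}, {"gripper": 70, "delta_pos": [2.5, 0, 0], "dr": [0, 0, 0]}, {"gripper": 70, "delta_pos": [0, 0, 0], "dr": [0, 0, 0]}])

```text
t: 31.95
ee_pos: [581.4, -148.2, 28.9]
orientation: [1.208, 1.218, -1.213]
ft_force: [-1.6, 0.2, -0.7]
width: 61.5
```

Request:
apply_moves(increments=[{"gripper": 70, "delta_pos": [1.0, 0, 0], "dr": [0, 0, 0]}, {"gripper": 70, "delta_pos": [0.8, 0, 0], "dr": [0, 0, 0]}, {"gripper": 70, "delta_pos": [0, 0, 0], "dr": [0, 0, 0]}, {"gripper": 70, "delta_pos": [0, 0, 0], "dr": [0, 0, 0]}, {"gripper": 70, "delta_pos": [0, 0, 0], "dr": [0, 0, 0]}])

```text
t: 32.37
ee_pos: [585.8, -149.4, 16.9]
orientation: [1.211, 1.208, -1.207]
ft_force: [0.2, 0.7, 0.8]
width: 61.7
```

Request:
apply_moves(increments=[{"gripper": 70, "delta_pos": [0.2, 0, 0], "dr": [0, 0, 0]}, {"gripper": 0, "delta_pos": [0, 0, 0], "dr": [0, 0, 0]}, {"gripper": 0, "delta_pos": [0, 0, 0], "dr": [0, 0, 0]}, {"gripper": 0, "delta_pos": [0, 0, 0], "dr": [0, 0, 0]}, {"gripper": 0, "delta_pos": [0, 0, 0], "dr": [0, 0, 0]}])

```text
t: 32.78
ee_pos: [585.1, -149.1, 13.9]
orientation: [1.21, 1.21, -1.208]
ft_force: [0.0, 0.6, -0.2]
width: 38.5
```

Request:
apply_moves(increments=[{"gripper": 0, "delta_pos": [0, 0, 0], "dr": [0, 0, 0]}, {"gripper": 0, "delta_pos": [0, 0, 0], "dr": [0, 0, 0]}, {"gripper": 0, "delta_pos": [0, 0, 0], "dr": [0, 0, 0]}, {"gripper": 0, "delta_pos": [0, 0, 0], "dr": [0, 0, 0]}, {"gripper": 0, "delta_pos": [0, 0, 0], "dr": [0, 0, 0]}])

```text
t: 33.2
ee_pos: [585.1, -149.2, 13.8]
orientation: [1.21, 1.21, -1.208]
ft_force: [-0.2, -0.4, 2.4]
width: 34.8
```

Request:
apply_moves(increments=[{"gripper": 0, "delta_pos": [-1.0, 0, 0], "dr": [0, 0, 0]}, {"gripper": 0, "delta_pos": [-3.5, 0, 0], "dr": [0, 0, 0]}, {"gripper": 0, "delta_pos": [-3.5, 0, 0], "dr": [0, 0, 0]}, {"gripper": 0, "delta_pos": [-3.0, 0, 0], "dr": [0, 0, 0]}, {"gripper": 0, "delta_pos": [-1.5, 0, 0], "dr": [0, 0, 0]}])

```text
t: 33.62
ee_pos: [586.6, -149.7, 143.1]
orientation: [1.212, 1.206, -1.205]
ft_force: [-0.6, 0.7, -1.2]
width: 34.9
```

Request:
apply_moves(increments=[{"gripper": 0, "delta_pos": [0, -1.98, -2.72], "dr": [0, 0, 0]}, {"gripper": 0, "delta_pos": [0, -1.98, -2.72], "dr": [0, 0, 0]}, {"gripper": 0, "delta_pos": [0, -1.98, -2.72], "dr": [0, 0, 0]}, {"gripper": 0, "delta_pos": [0, -1.98, -2.72], "dr": [0, 0, 0]}, {"gripper": 0, "delta_pos": [0, -1.98, -2.72], "dr": [0, 0, 0]}])

```text
t: 34.03
ee_pos: [484.8, -12.3, 139.5]
orientation: [1.211, 1.209, -1.208]
ft_force: [0.5, -0.1, 0.0]
width: 35.2
```

Request:
apply_moves(increments=[{"gripper": 0, "delta_pos": [0, -1.98, -2.72], "dr": [0, 0, 0]}, {"gripper": 0, "delta_pos": [0, 0, 0], "dr": [0, 0, 0]}, {"gripper": 0, "delta_pos": [0, 0, 0], "dr": [0, 0, 0]}, {"gripper": 0, "delta_pos": [0, 0, 0], "dr": [0, 0, 0]}, {"gripper": 0, "delta_pos": [0, 0, 0], "dr": [0, 0, 0]}])

```text
t: 34.45
ee_pos: [467.3, 13.3, 139.3]
orientation: [1.211, 1.209, -1.208]
ft_force: [-0.4, 0.4, -0.1]
width: 34.8
```

```bash
python3 m.py w13 cap,466,13,140,160,22 captop,466,13,152,160,18.5 wheel,466,13,49,60,40 pin,467,13,60,85,15
```

```text
34.5 [467.2  13.2 139.2]
cap 466.0 14.0 r 21.5 box [447.9   3.2 140.8] [484.4  30.8 158.1] mid [466.2  17. ] 4422
captop 466.0 13.2 r 18.4 box [449.2   3.1 152.5] [483.6  30.  157.1] mid [466.4  16.6] 3546
wheel 467.1 15.1 r 30.0 box [ 4.389e+02 -2.000e-01  5.040e+01] [495.5  43.2  56.4] mid [467.2  21.5] 2995
pin 466.6 14.8 r 6.0 box [460.7  12.1  60.1] [471.8  20.3  73.3] mid [466.3  16.2] 174
```

View pics/w13.png

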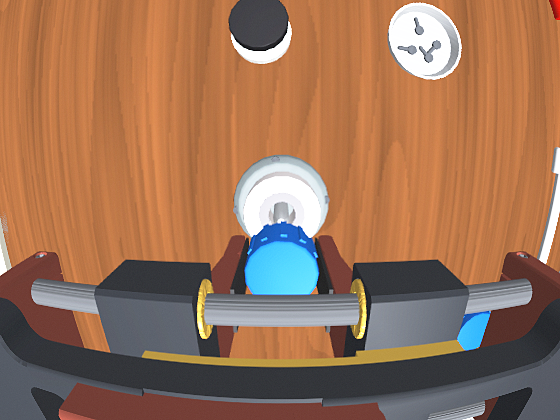

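The blue cap is over the pin and needs a +1 mm shift in y. I'll lower it.

Request:
apply_moves(increments=[{"gripper": 0, "delta_pos": [1.0, 0, -0.1], "dr": [0, 0, 0]}, {"gripper": 0, "delta_pos": [1.5, 0, 0], "dr": [0, 0, 0]}, {"gripper": 0, "delta_pos": [1.5, 0, 0], "dr": [0, 0, 0]}, {"gripper": 0, "delta_pos": [1.4, 0, 0], "dr": [0, 0, 0]}, {"gripper": 0, "delta_pos": [0.9, 0, 0], "dr": [0, 0, 0]}])

```text
t: 34.92
ee_pos: [465.7, 14.5, 74.0]
orientation: [1.21, 1.211, -1.211]
ft_force: [-0.6, 0.9, 0.2]
width: 35.1
```

Request:
apply_moves(increments=[{"gripper": 0, "delta_pos": [0.4, 0, 0], "dr": [0, 0, 0]}, {"gripper": 0, "delta_pos": [0.2, 0, 0], "dr": [0, 0, 0]}, {"gripper": 0, "delta_pos": [0, 0, 0], "dr": [0, 0, 0]}, {"gripper": 0, "delta_pos": [0, 0, 0], "dr": [0, 0, 0]}, {"gripper": 0, "delta_pos": [0, 0, 0], "dr": [0, 0, 0]}])

```text
t: 35.33
ee_pos: [466.7, 15.0, 70.5]
orientation: [1.211, 1.209, -1.208]
ft_force: [0.3, -0.1, -0.4]
width: 35.0
```

Request:
apply_moves(increments=[{"gripper": 0, "delta_pos": [0.15, 0, 0], "dr": [0, 0, 0]}, {"gripper": 0, "delta_pos": [0, 0, 0], "dr": [0, 0, 0]}, {"gripper": 0, "delta_pos": [0, 0, 0], "dr": [0, 0, 0]}, {"gripper": 100, "delta_pos": [0, 0, 0], "dr": [0, 0, 0]}, {"gripper": 100, "delta_pos": [0, 0, 0], "dr": [0, 0, 0]}])

```text
t: 35.75
ee_pos: [466.1, 15.0, 68.5]
orientation: [1.21, 1.21, -1.208]
ft_force: [0.2, 0.9, -0.4]
width: 44.7
```

Request:
apply_moves(increments=[{"gripper": 100, "delta_pos": [0, 0, 0], "dr": [0, 0, 0]}, {"gripper": 100, "delta_pos": [0, 0, 0], "dr": [0, 0, 0]}, {"gripper": 100, "delta_pos": [0, 0, 0], "dr": [0, 0, 0]}, {"gripper": 100, "delta_pos": [0, 0, 0], "dr": [0, 0, 0]}, {"gripper": 100, "delta_pos": [0, 0, 0], "dr": [0, 0, 0]}])

```text
t: 36.17
ee_pos: [466.1, 15.0, 68.4]
orientation: [1.21, 1.21, -1.208]
ft_force: [0.5, 0.2, -0.1]
width: 77.9
```

Request:
apply_moves(increments=[{"gripper": 100, "delta_pos": [-1.5, 0, 0], "dr": [0, 0, 0]}, {"gripper": 100, "delta_pos": [-2.5, 0, 0], "dr": [0, 0, 0]}, {"gripper": 100, "delta_pos": [-3.5, 0, 0], "dr": [0, 0, 0]}, {"gripper": 100, "delta_pos": [-3.5, 0, 0], "dr": [0, 0, 0]}, {"gripper": 100, "delta_pos": [-3.0, 0, 0], "dr": [0, 0, 0]}])

```text
t: 36.58
ee_pos: [466.1, 14.8, 210.4]
orientation: [1.211, 1.21, -1.208]
ft_force: [0.6, -0.2, -0.5]
width: 87.7
```

Request:
apply_moves(increments=[{"gripper": 100, "delta_pos": [0, 0, 2.5], "dr": [0, 0, 0]}, {"gripper": 100, "delta_pos": [0, 0, 3.5], "dr": [0, 0, 0]}, {"gripper": 100, "delta_pos": [0, 0, 3.0], "dr": [0, 0, 0]}, {"gripper": 100, "delta_pos": [0, 0, 0], "dr": [0, 0, 0]}, {"gripper": 100, "delta_pos": [0, 0, 0], "dr": [0, 0, 0]}])

```text
t: 37.0
ee_pos: [466.0, -76.2, 208.3]
orientation: [1.213, 1.209, -1.21]
ft_force: [0.1, -0.3, -0.4]
width: 87.7
```

```bash
python3 m.py w14 bluecap,466,14,78,92,25 wheel,466,14,50,60,40 flange,466,14,20,28,50
python3 - <<'E'
from workcell import ctrl
from h import *
d=ctrl.get_image("scene");cv2.imwrite("pics/scene1.png",d["img"][...,::-1]);C=cloud(d).reshape(-1,3)
def q(n,x,y,lo,hi,r):
    a=C[(C[:,2]>lo)&(C[:,2]<hi)&(np.hypot(C[:,0]-x,C[:,1]-y)<r)];b=np.percentile(a,[1,50,99],0);print(n,((b[0]+b[2])/2)[:2].round(1),"z",b[:,2].round(1),len(a))
q("ocap",465,326,108,125,25);q("bcap",466,13,75,95,25);q("jar",450,162,50,62,30);q("dish",599,166,8,25,45);q("tape",596,-337,35,50,45)
E
```

```text
37.05 [465.9 -75.4 208.2]
bluecap 466.1 13.9 r 18.9 box [449.5  -2.5  78.7] [482.4  30.3  86.4] mid [466.   13.9] 1368
wheel 467.0 14.4 r 30.0 box [438.4 -14.1  52.7] [495.4  42.4  56.4] mid [466.9  14.2] 1667
flange 466.5 14.5 r 42.1 box [427.  -24.4  20.1] [505.8  53.3  26.1] mid [466.4  14.4] 1463
ocap [465.4 325.3] z [108.4 116.1 120.6] 196
bcap [466.6  12.9] z [75.5 84.2 88.3] 256
jar [449.9 161.8] z [50.5 54.9 59. ] 274
dish [598.4 167.6] z [ 8.1 13.1 19. ] 302
tape [ 595.9 -337.1] z [35.6 40.4 44.8] 694
```

View pics/scene1.png

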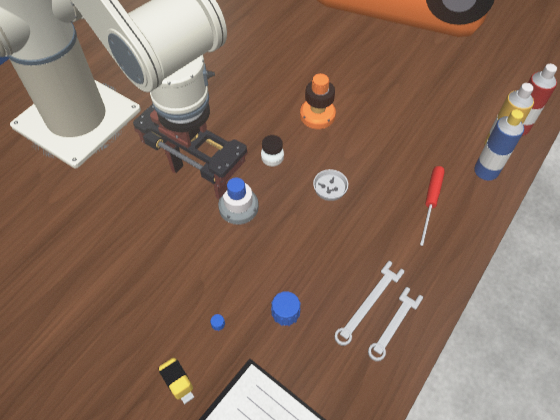

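The scene view shows both stacks upright: orange unit at (319,97) and grey unit at (238,198). The jar, dish and tape measure are where they started, and the gripper touches nothing.

```bash
python3 -c "
from workcell import ctrl
print(ctrl.close_job())"
```

```text
the job is handed in; nothing more can be done
None
```

Both hub units are back together and the job is handed in at about 37 s of the 128 s allowed. The orange unit has the brass sleeve, then the black wheel, then the orange cap. The grey unit has the white wheel, then the 36 mm blue cap, the middle of the three sizes.

- **Parts seated:** the last wrist-camera heights put the orange cap's top at about 117–118 mm (117 expected). The blue cap's top was at about 86 mm (85 expected). Both wheel tops were within about 2 mm of the expected height and the parts looked level. The scene camera's rougher medians, which include side points, read 116 and 84 mm.
- **Sleeve:** it is hidden under the black wheel, so I judged it only from the heights above it.
- **Centring:** the caps sat within about 1 mm of their pins. The black wheel was about 1.5 mm off-centre, inside its 4 mm clearance.
- **Bystanders:** the jar, dish and tape measure were within about 2 mm of their starting positions, which is measurement noise.
- **Forces:** they stayed under 5 N in every reading.

No check failed; the camera views disagreed by 1–2 mm, within the stated calibration.

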